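Load the drying chamber, cover it and clamp it

ROBOT

A 6-joint arm with a two-finger parallel gripper is mounted at the origin on the work surface. World frame = base frame: x ahead of the robot, y to its left, z up, the work surface at z = 0. Lengths are in mm, angles in rad, forces in N, time in s.
With the tool pointing down it reaches from about 350 to 975 mm from the base axis. Payload 7.1 kg.
Tool frame: the origin (TCP) lies midway between the tips of the shut fingers; the grasp point (between the pads) lies 19 mm behind it; z points along the fingers, y is the line along which they close (so a half turn about z gives the same grasp; the last joint's range is limited). The gripper opens to 88 mm and grips with 3 to 60 N. Pads are 20 mm wide; open, the fingers measure 115 mm over their backs; the gripper's body (75 mm by 178 mm) begins 61 mm behind the grasp point.
Start: joints at [1.264, 0.423, 1.63, -0, 1.089, -0.019], TCP at [177.37, 599.287, 222.675] pointing down, gripper open.
Joint ranges: [-3, 3], [-0.9, 2.11], [0.09, 2.58], [-1.31, 4.45], [0.11, 2.69], [-2.54, 2.54]. Speed limits (rad/s): [2.39, 2.39, 3.01, 3.14, 3.14, 3.14].

INTERFACE

Orientations are given as a rotation vector (axis times angle).
In Python, from workcell import ctrl gives the robot as it stands. The module is installed in compiled form; this text tells all that it offers.
- The arm moves only by the tool apply_moves, never from a script. Its argument "targets" is a list of rows, each a list of 3 entries, a list of its own where there are three numbers: the opening, from -1 (shut) to 1 (fully open), then the shift along the tool's x, y, z normalised to -1 to 1, where 1 is 5 cm, then the turn, a rotation vector about the tool's x, y, z normalised to -1 to 1, where 1 is 90 degrees. In form: [[jaw, [x, y, z], [wx, wy, wz]], ...]. A call has 1 to 8 rows; each row shifts and turns the commanded pose from where the row before left it, along the tool's axes as they then stand; what a row does not reach is not made up. A row lasts 1/8 s, in which the tool goes at most 62.5 mm and 10.7 degrees, less where a joint would pass 70% of its speed; a pose out of reach is approached as far as the arm can. A call with a number of a shift or a turn outside -1 to 1 is refused whole. A call with a gripper value outside its range is refused whole. The fingers move at their own pace and stop on an object; the grip force is fixed at half the most. Time passes only in rows, so rows that do not move let the fingers close. It gives the time, the measured TCP pose, the force, the opening and the grip force at its end, in the units of the state.
- ctrl.get_obs(): the state, without advancing time (a new reading comes with each control period).
- ctrl.get_image(name): name is "scene" or "side" or "wrist"; returns a dict with "pixels" (384x512x3 uint8, blue, green, red), "camera_matrix" (3x3 intrinsics, pixels), "k1" (the pictures are not rectified: a ray, as slopes to the right and down, at radius r is drawn at 1 + k1 r^2 times it, then the intrinsics apply), "view" (4x4, takes a point from world to camera coordinates); the wrist camera has in their place "hand_eye" (4x4, takes a point from camera to tool coordinates, whose origin is the TCP and whose axes are the flange's). Camera axes: x right, y down, z forward; pixel columns grow to the right and rows downward; lengths in mm; the calibration is good to about 2 mm. A picture is of the moment at which its call begins: read the wrist's pose just before it. There is no depth.
- ctrl.close_job(): hands the job in; it is judged then, once.
Trained networks look in the newest picture that a camera, given by its name, has taken for a name from the list of things; names that differ only in an ending like _2 or _b are one class to them, and where a whole thing is asked for, a point or a joint stands for the part that bears it (a point fixed in the world has none). Each returns a list of dicts, best first, with "score" (0 to 1); they miss things now and then, are a little off and sometimes report something else, mostly with a low value. They report only what shows in the picture. A call takes as long as a camera call. They do not tell look-alikes from the thing itself.
- ctrl.masks_of(label, camera): "region" (384x512 bool, what is visible of it) and "bbox" ([left, top, right, bottom] in pixels, round what is visible of it).
- ctrl.pinpoint(label, camera): "xy" ([column, row] in pixels: a listed point, or the origin of a listed thing).
The state is a dict: "t": time; "qpos": joint angles; "qvel": joint speeds; "joint_torque": joint torques, N m; "ee_pos": TCP position; "orientation": TCP orientation; "ft_force": force on the tool from outside, world axes, zero at the start; "moment": the same for the moment, N m; "width": finger opening in mm; "grasp_force": force on a finger pad.
Only numpy, scipy, OpenCV 4.12 (cv2) and the standard library are available. Lean on these libraries where they do the work, as an engineer would, in place of code of your own. Each camera call takes 0.05 s, during which the arm holds its last target. There are 200 camera calls.

TASK

Load the drying chamber: put every straight cassette from the black mat inside the round steel chamber and drop every buckled one into the grey reject bin. Once all the straight ones are in, set the cover on the chamber so that it sits seated and level on the rim, then swing the clamp arm fully down over it. Leave the other things on the bench where they are.

Things in the scene. Friction and masses are not known exactly. Their poses are not given: they have to be found in the camera images.
- straight1: a sound sample cassette: a straight closed aluminium box 70 x 30 x 26 mm with slots in its top, weighing about 0.12 kg. Origin at its centre, x along its length, y across (30 mm), z up. One of two or three on the black mat (3 mm thick); None when absent. Stands 26 mm tall; stays where it is put.
- straight2: a sound sample cassette: a straight closed aluminium box 70 x 30 x 26 mm with slots in its top, weighing about 0.12 kg. Origin at its centre, x along its length, y across (30 mm), z up. One of two or three on the black mat (3 mm thick); None when absent. Stands 26 mm tall; stays where it is put.
- straight3: a sound sample cassette: a straight closed aluminium box 70 x 30 x 26 mm with slots in its top, weighing about 0.12 kg. Origin at its centre, x along its length, y across (30 mm), z up. One of two or three on the black mat (3 mm thick); None when absent. Stands 26 mm tall; stays where it is put.
- bent1: buckled (reject) cassette, same aluminium, 30 wide, 26 mm tall: a straight middle, both ends bent 57 degrees sideways towards its own +y, a wide C from above, 100 x 47 mm over all, 0.12 kg. Origin at the centre of the middle, x along the middle, z up. Grip the middle across y (30 mm; 28 mm of it is flat inside the C). Two or three lie among the sound ones; None when absent.
- bent2: buckled (reject) cassette, same aluminium, 30 wide, 26 mm tall: a straight middle, both ends bent 57 degrees sideways towards its own +y, a wide C from above, 100 x 47 mm over all, 0.12 kg. Origin at the centre of the middle, x along the middle, z up. Grip the middle across y (30 mm; 28 mm of it is flat inside the C). Two or three lie among the sound ones; None when absent.
- bent3: buckled (reject) cassette, same aluminium, 30 wide, 26 mm tall: a straight middle, both ends bent 57 degrees sideways towards its own +y, a wide C from above, 100 x 47 mm over all, 0.12 kg. Origin at the centre of the middle, x along the middle, z up. Grip the middle across y (30 mm; 28 mm of it is flat inside the C). Two or three lie among the sound ones; None when absent.
- chamber: drying chamber, fixed: an upright open steel pot, 204 mm outside and 184 mm inside diameter, rim 96 mm above the table, inner floor 30 mm above it, on a white foot 228 mm across. Origin on its axis at table height, z up. The clamp post stands on its own -x side (roughly towards the robot). Three cassettes fit side by side, lying along its x, 50 mm apart.
- chamber_floor (a point): centre of the chamber's inner floor, 30 mm above the table
- chamber_rim (a point): centre of the chamber's mouth, level with the rim, 96 mm above the table
- cover: loose round cover, 0.6 kg: steel plate 200 mm across, 8 mm thick; below it a locating step (172 mm across tapering to 160, 8 mm deep) that fits the chamber's mouth with 6 mm play all round; on top a black upright knob 32 mm across, 40 mm tall. Origin at the centre of the plate's underside (at rim height when seated), z up; knob from +8 to +48 mm. Starts lying on its step on the table.
- clamp (a joint): angle of the clamp arm (rad): 0 is down, level over the cover's edge, its rubber foot 1 mm above a seated cover; pi/2 is upright; it starts open at 1.75 to 2.1, leaning away from the chamber. Friction holds it where it is left; about 3 N at the tip moves it. Closed fingertips can push it over.
- clamp_hinge (a point): the clamp's pivot, 128 mm above the table, 124 mm from the chamber's axis on its -x side; hinge axis along the chamber's y. At angle q the arm points cos(q) along the chamber's +x and sin(q) up. Arm: a straight bar 22 mm wide, 12 mm thick, 91 mm long from the pivot, its last 26 mm a rubber grip 30 mm wide, 16 mm thick.
- clamp_tip (a point): middle of the rubber grip of the clamp arm, 78 mm from the pivot
- reject_bin: the reject bin, fixed: an open grey plastic box 150 mm (its x) by 220 mm (its y), 60 mm tall, walls and floor 4 mm. Origin at the centre of its underside.
- jar: bystander, to be left alone: a small amber glass jar, 44 mm across, 60 mm tall. Origin at its underside's centre.
- bottle: bystander, to be left alone: a white plastic bottle, 66 mm across, 170 mm tall. Origin at its underside's centre.
- beaker: bystander, to be left alone: an open glass beaker, 70 mm across, 90 mm tall. Origin at its underside's centre.
- spanner: bystander, to be left alone: a steel spanner, 160 mm long. Origin at its underside's centre.
- spare_ring: bystander, to be left alone: a flat steel ring, 72 mm across, 12 mm thick. Origin at its underside's centre.
- vial: bystander, to be left alone: a clear glass vial, 36 mm across, 70 mm tall. Origin at its underside's centre.
- timer: bystander, to be left alone: a white timer box, 60 x 80 x 30 mm. Origin at its underside's centre.
There are look-alikes about, which are no part of the job. Leave any green or red look-alike of the straight1 alone.

How it is judged:
By the outcome, as a careful person would: the job done as asked, in the order asked, and still so for the second after the job is handed in, with the robot touching nothing.
Of straight1, straight2, straight3 only 2 to 3 are there at a start; the rules pass over those that are not, and their reading is None.
Of bent1, bent2, bent3 only 2 to 3 are there at a start; the rules pass over those that are not, and their reading is None.
At some moment in a run one of straight1, straight2, straight3, bent1, bent2, bent3, cover may be knocked a few centimetres aside while the robot is not near it.
Once in a run the grip may slacken for a moment while it holds something.
It also fails if it takes over 210 s, if anything falls off the work surface, if the arm or the gripper's body presses on something with over 40 N, if the wrist force passes 120 N, or if a joint passes its speed limit or range.

## Working session

There is one attempt and no reset: what is moved stays moved. The work goes in short steps, Python scripts to look and compute and a tool call to move; the robot and the scene stay as the last step left them, time stands still between calls to the robot, and variables do not carry over. Pictures are saved under pics/ and viewed, at most 17 in all, crops included, and the job is handed in when it is done.

Besides the shell and the picture viewer there is one more tool, called after "Emit:" as name([rows], argument=value, ...), one row to a line, values as JSON. apply_moves: Moves the arm, as the interface text tells. Scaled input: -1 to 1 covers 5 cm each way for a shift and 90 degrees each way for a turn. Its arguments: {"type":"object","properties":{"targets":{"type":"array"}},"required":["targets"]}

```bash
ls; mkdir -p pics
cat > h.py <<'E'
import numpy as np, cv2
from scipy.spatial.transform import Rotation as R
from workcell import ctrl
def cam(im, o=None):
    """returns K,k1,Rcw,C (world pose of camera)"""
    K=np.array(im["camera_matrix"])
    if "view" in im: V=np.array(im["view"]); T=np.linalg.inv(V)
    else:
        W=np.eye(4); W[:3,:3]=R.from_rotvec(o["orientation"]).as_matrix(); W[:3,3]=o["ee_pos"]; T=W@np.array(im["hand_eye"])
    return K,im["k1"],T
def ray(c,uv):
    K,k1,T=c; uv=np.atleast_2d(np.array(uv,float))
    d=np.c_[(uv[:,0]-K[0,2])/K[0,0],(uv[:,1]-K[1,2])/K[1,1]]; s=d.copy()
    for _ in range(20): s=d/(1+k1*(s**2).sum(1,keepdims=True))
    return np.c_[s,np.ones(len(s))]@T[:3,:3].T, T[:3,3]
def onz(c,uv,z):
    r,C=ray(c,uv); return C+r*((z-C[2])/r[:,2:3])
def proj(c,P):
    K,k1,T=c; p=(np.atleast_2d(P)-T[:3,3])@T[:3,:3]; s=p[:,:2]/p[:,2:3]; s=s*(1+k1*(s**2).sum(1,keepdims=True))
    return s*[K[0,0],K[1,1]]+K[:2,2]
E
cat > a.py <<'E'
from h import *
o=ctrl.get_obs(); print(o)
for n in ["scene","side","wrist"]:
    im=ctrl.get_image(n); cv2.imwrite(f"pics/{n}0.png",im["pixels"]); c=cam(im,o)
    print(n,c[0].round(1).tolist(),c[1],c[2].round(3).tolist())
E
python3 a.py
python3 - <<'E'
import cv2,numpy as np
a=[cv2.imread(f"pics/{n}0.png") for n in("scene","side")]
cv2.imwrite("pics/sc1.png",cv2.resize(a[0],(768,576)))
cv2.imwrite("pics/sd1.png",cv2.resize(a[1],(768,576)))
E
```

```text
pics
{'t': 0.0, 'qpos': array([ 1.26401685e+00,  4.23842973e-01,  1.63069446e+00,  1.48489803e-05,
        1.08861725e+00, -1.90084644e-02]), 'qvel': array([ 6.65180006e-04, -3.63830610e-04,  7.42050118e-05, -2.78270635e-04,
       -3.17808242e-04,  3.41030880e-04]), 'joint_torque': array([-9.76002557e-04, -5.44630015e+01, -2.73655093e+01,  6.43847161e-02,
        2.27644283e-02, -1.26324626e-04]), 'ee_pos': array([177.18977046, 598.76491241, 221.8986275 ]), 'orientation': array([-4.50443934e-01, -3.10886244e+00,  2.41759155e-03]), 'ft_force': array([ 0.00857997,  1.03525377, -0.1450292 ]), 'moment': array([ 0.00508446,  0.05146966, -0.021626  ]), 'grasp_force': 0.0, 'width': 87.96764010829334}
scene [[405.6, 0.0, 253.4], [0.0, 405.6, 192.6], [0.0, 0.0, 1.0]] -0.04290553087046477 [[0.043, 0.807, -0.589, 1305.332], [0.999, -0.03, 0.032, -71.414], [0.008, -0.59, -0.808, 1229.612], [0.0, 0.0, 0.0, 1.0]]
side [[485.6, 0.0, 258.5], [0.0, 485.6, 195.5], [0.0, 0.0, 1.0]] -0.005327112149995514 [[0.966, -0.195, 0.17, 254.526], [-0.259, -0.757, 0.601, -969.556], [0.011, -0.624, -0.781, 1303.007], [0.0, 0.0, 0.0, 1.0]]
wrist [[334.6, 0.0, 258.8], [0.0, 334.6, 193.1], [0.0, 0.0, 1.0]] 0.003025671171247454 [[0.284, 0.917, 0.28, 99.457], [0.959, -0.271, -0.085, 620.865], [-0.002, 0.293, -0.956, 383.541], [0.0, 0.0, 0.0, 1.0]]
```

View pics/sc1.png

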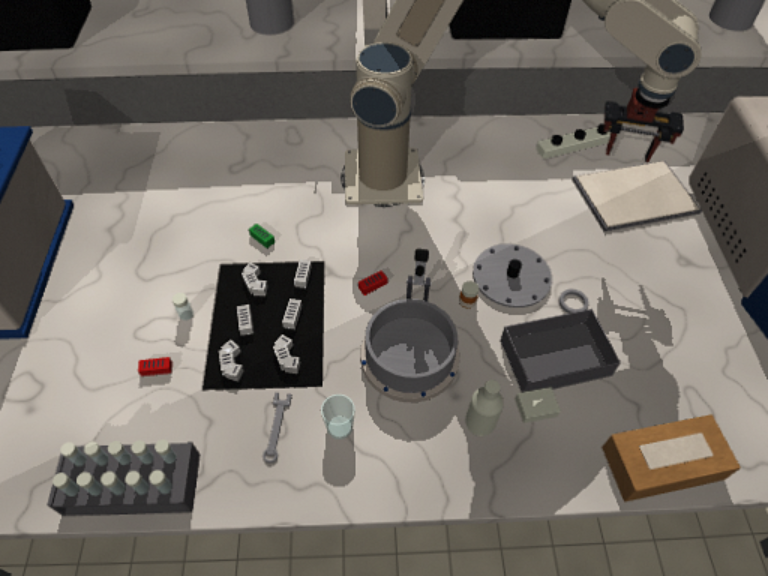

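View pics/sd1.png

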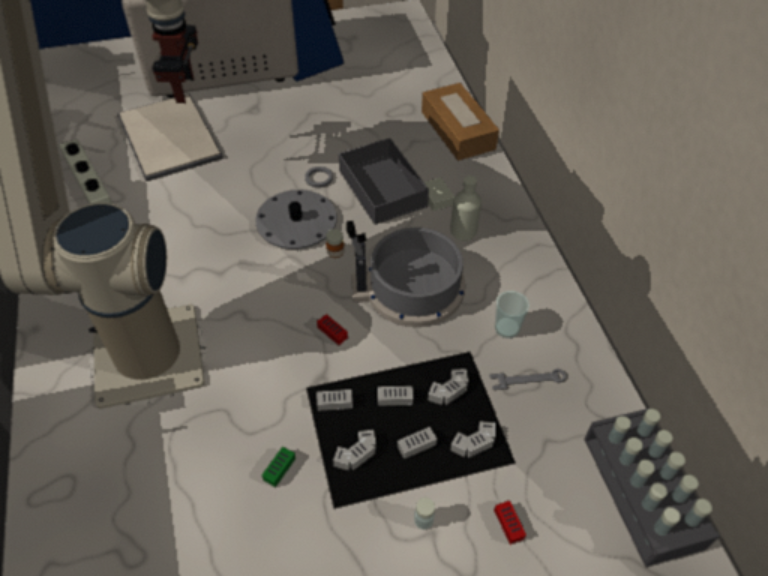

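The scene view (768 px scale) shows the mat at (265,325). It holds straight cassettes at (302,274), (292,313) and (244,319), and bent ones at (254,280), (230,360) and (286,353). The chamber is at (411,343), the cover at (512,275) and the bin at (560,350). The red and green look-alikes lie off the mat at (373,283), (155,366) and (261,236). The side view agrees with all of this.

```bash
cat > b.py <<'E'
from h import *
from scipy.optimize import minimize
def quad(x0,x1,y0,y1): return [(x0,y0),(x1,y0),(x1,y1),(x0,y1)]
t=np.radians(57); a=np.array([np.cos(t),np.sin(t)]); n=np.array([-np.sin(t),np.cos(t)])
e=np.array([30.3,-15]); arm=[e,e+36*a,e+36*a+30*n,(14,15)]
PARTS={"straight":[quad(-35,35,-15,15)],"bent":[[(-30.3,-15),(30.3,-15),(14,15),(-14,15)],arm,[(-p[0],p[1]) for p in arm]]}
def sil(c,kind,p,z0=3,S=4,off=(0,0),sz=(384,512)):
    m=np.zeros((sz[0]*S,sz[1]*S),np.uint8); C,Sn=np.cos(p[2]),np.sin(p[2])
    for q in PARTS[kind]:
        q=np.array(q,float)@np.array([[C,Sn],[-Sn,C]])+p[:2]
        P=np.r_[np.c_[q,np.full(4,z0)],np.c_[q,np.full(4,z0+26)]]
        uv=(proj(c,P)-off+.5)*S
        cv2.fillConvexPoly(m,cv2.convexHull(uv.round().astype(np.int32)),1)
    return m
def fit(obs,kind,xy,z0=3,yaws=None):
    """obs: list of (cam, region)"""
    pre=[]
    for c,r in obs:
        ys,xs=np.where(r); o=np.array([xs.min()-15,ys.min()-15]); s=(ys.max()-o[1]+15,xs.max()-o[0]+15)
        g=np.zeros(s,np.uint8); g[ys-o[1],xs-o[0]]=1
        pre.append((c,o,s,cv2.resize(g,None,fx=4,fy=4,interpolation=cv2.INTER_NEAREST)))
    def f(p):
        v=0
        for c,o,s,g in pre:
            m=sil(c,kind,p,z0,4,o,s); v+=1-(m&g).sum()/max(1,(m|g).sum())
        return v/len(pre)
    best=None
    for y in (yaws if yaws is not None else np.arange(0,np.pi if kind=="straight" else 2*np.pi,np.pi/6)):
        r=minimize(f,[*xy,y],method="Nelder-Mead",options=dict(initial_simplex=np.array([[*xy,y],[xy[0]+8,xy[1],y],[xy[0],xy[1]+8,y],[*xy,y+.3]]),maxfev=120))
        if best is None or r.fun<best.fun: best=r
    return best.x,1-best.fun
def look(kinds=("straight","bent"),quiet=False):
    res=[];per={}
    for cn in("scene","side"):
        c=cam(ctrl.get_image(cn))
        for k in kinds:
            for d in ctrl.masks_of(k+"1",cn):
                if d["score"]<.3 or d["region"].sum()<40: continue
                ys,xs=np.where(d["region"]); w=onz(c,[[xs.mean(),ys.mean()]],16)[0]
                per.setdefault((cn,k),[]).append((w,c,d["region"],d["score"],(xs.mean(),ys.mean())))
    for k in kinds:
        side=per.get(("side",k),[])
        for w,c,r,s,uv in per.get(("scene",k),[]):
            ob=[(c,r)]; m=[x for x in side if np.linalg.norm(x[0][:2]-w[:2])<25]
            if m: ob.append((m[0][1],m[0][2]))
            p,iou=fit(ob,k,w[:2]); res.append((k,p,iou))
            if not quiet: print(k,"pix",np.round(uv),"score %.2f"%s,"n",len(ob),"xy",p[:2].round(1),"yaw %.1f"%np.degrees(p[2]),"iou %.2f"%iou)
    return res
if __name__=="__main__": look()
E
python3 b.py
cat > c.py <<'E'
from h import *
import sys
def tri(label,verbose=True):
    rs=[]
    for cn in("scene","side"):
        c=CAM[cn]; d=ctrl.pinpoint(label,cn)
        if d: rs.append((c,d[0]["xy"],round(d[0]["score"],2)))
    if len(rs)==2:
        (d1,C1),(d2,C2)=[ray(c,u) for c,u,s in rs]; A=np.c_[d1[0],-d2[0]]; s=np.linalg.lstsq(A,C2-C1,rcond=None)[0]
        P,Q=C1+s[0]*d1[0],C2+s[1]*d2[0]; print(label,((P+Q)/2).round(1),"gap %.1f"%np.linalg.norm(P-Q),[(np.round(u,1).tolist(),s) for c,u,s in rs])
    else: print(label,[(u,s) for c,u,s in rs])
CAM={}
for cn in("scene","side"): CAM[cn]=cam(ctrl.get_image(cn))
for l in sys.argv[1:]: tri(l)
E
python3 c.py chamber_rim chamber_floor chamber cover clamp_hinge clamp_tip reject_bin jar bottle beaker
```

```text
straight pix [194. 209.] score 0.58 n 2 xy [ 480.9 -239.6] yaw 172.6 iou 0.80
straight pix [174. 157.] score 0.52 n 2 xy [ 225.2 -333.9] yaw 42.4 iou 0.79
straight pix [103. 244.] score 0.51 n 2 xy [ 611.4 -545.7] yaw 93.1 iou 0.78
straight pix [163. 213.] score 0.48 n 2 xy [ 494.1 -352.3] yaw 11.5 iou 0.84
straight pix [248. 188.] score 0.48 n 2 xy [393.8 -45. ] yaw 119.8 iou 0.80
straight pix [201. 182.] score 0.44 n 2 xy [ 357.8 -218.3] yaw 170.9 iou 0.88
bent pix [169. 186.] score 0.79 n 2 xy [ 378.5 -345. ] yaw 25.1 iou 0.89
bent pix [190. 237.] score 0.66 n 2 xy [ 597.7 -254.7] yaw 21.4 iou 0.87
bent pix [153. 241.] score 0.56 n 2 xy [ 607.4 -380.9] yaw 12.2 iou 0.89
chamber_rim [609.1  35.1  91.5] gap 8.7 [([273.0, 225.9], 0.96), ([278.4, 172.5], 0.61)]
chamber_floor [ 577.6 -180.1  224.7] gap 97.9 [([194.2, 207.5], 0.48), ([278.6, 189.5], 0.72)]
chamber [600.   40.5 -17.3] gap 10.5 [([272.7, 240.0], 0.56), ([273.9, 192.3], 0.92)]
cover [ 358.4   77.2 -206. ] gap 577.8 [([339.1, 182.2], 0.78), ([239.1, 301.9], 0.72)]
clamp_hinge [ 634.7 -134.9  159.4] gap 436.1 [([185.2, 285.6], 0.65), ([237.8, 169.5], 0.79)]
clamp_tip [473.5  71.7 200.8] gap 6.1 [([283.1, 172.3], 0.55), ([235.5, 149.3], 0.55)]
reject_bin [623.4 390.9 -10.3] gap 16.6 [([375.4, 238.5], 0.93), ([257.3, 125.3], 0.85)]
jar [432.   69.1 150.9] gap 7.2 [([281.6, 170.6], 0.7), ([224.9, 164.6], 0.74)]
bottle [771.9 175.7  -1.6] gap 10.0 [([318.1, 282.3], 0.7), ([308.6, 153.1], 0.79)]
beaker [ 767.3 -127.8  -18.2] gap 2.7 [([225.7, 285.7], 0.69), ([336.7, 221.4], 0.94)]
```

```bash
cat > d.py <<'E'
from h import *
IM={n:ctrl.get_image(n) for n in("scene","side")}
CAM={n:cam(IM[n]) for n in IM}
def grad(im):
    g=cv2.GaussianBlur(cv2.cvtColor(im,cv2.COLOR_BGR2GRAY),(0,0),.8).astype(float); return np.hypot(cv2.Sobel(g,6,1,0),cv2.Sobel(g,6,0,1))
G={n:np.minimum(grad(IM[n]["pixels"]),200).astype(np.float32) for n in IM}
th=np.linspace(0,2*np.pi,180,endpoint=False)
def sc(n,x,y,rs):
    v=0
    for r,z in rs:
        uv=proj(CAM[n],np.c_[x+r*np.cos(th),y+r*np.sin(th),np.full(180,z)]).astype(np.float32)
        v+=cv2.remap(G[n],uv[None,:,0],uv[None,:,1],cv2.INTER_LINEAR).mean()
    return v
def search(x0,y0,rs,w=24):
    for ns in(["scene"],["side"],["scene","side"]):
        X=[(sum(sc(n,x,y,rs) for n in ns),x,y) for x in np.arange(x0-w,x0+w+1,1.5) for y in np.arange(y0-w,y0+w+1,1.5)]
        print(ns,np.round(max(X),1))
    return max(X)[1:]
if __name__=="__main__":
    print("rim");x,y=search(607,35,[(102,96),(92,96)])
    cv=onz(CAM["scene"],[[341,183]],16)[0]; print("cover",cv); cx,cy=search(cv[0],cv[1],[(100,16)],36)
    print("hinge side",onz(CAM["side"],[[237.8,169.5]],128))
    for n in IM:
        m=ctrl.masks_of("reject_bin",n)
        if m: print(n,m[0]["score"],m[0]["bbox"])
    vis=[]
    for n in IM:
        S=3; im=cv2.resize(IM[n]["pixels"],None,fx=S,fy=S,interpolation=cv2.INTER_CUBIC)
        def draw(P,col): cv2.polylines(im,[((proj(CAM[n],P)+.5)*S).round().astype(np.int32)],True,col,1)
        for r in(102,92): draw(np.c_[x+r*np.cos(th),y+r*np.sin(th),0*th+96],(0,255,0))
        draw(np.c_[cx+100*np.cos(th),cy+100*np.sin(th),0*th+16],(0,255,255))
        bx,by,yw=623,391,np.radians(-7)
        for z,col in((60,(0,0,255)),(0,(255,0,0))):
            q=np.array([(-75,-110),(75,-110),(75,110),(-75,110)])@np.array([[np.cos(yw),np.sin(yw)],[-np.sin(yw),np.cos(yw)]])+[bx,by]
            draw(np.c_[q,np.full(4,z)],col)
        o=(690,430) if n=="scene" else (460,220)
        vis.append(im[o[1]:o[1]+440,o[0]:o[0]+600])
    for i,v in enumerate(vis): cv2.imwrite(f"pics/fit{i}.png",v)
    cv2.imwrite("pics/fit.png",cv2.resize(np.vstack([v[:400] for v in vis]),(450,600),interpolation=cv2.INTER_AREA))
E
python3 d.py
```

```text
rim
['scene'] [229.7 607.   35. ]
['side'] [105.6 601.   33.5]
['scene', 'side'] [314.3 605.5  35. ]
cover [387.27150402 309.77255148  16.        ]
['scene'] [125.  406.8 305.3]
['side'] [ 99.8 376.8 302.3]
['scene', 'side'] [198.8 381.3 311.3]
hinge side [[472.95449911  54.30687247 128.        ]]
scene 0.88 [335.6, 205.5, 417.4, 260.7]
side 0.79 [226.9, 94.9, 286.7, 148.9]
```

View pics/fit.png

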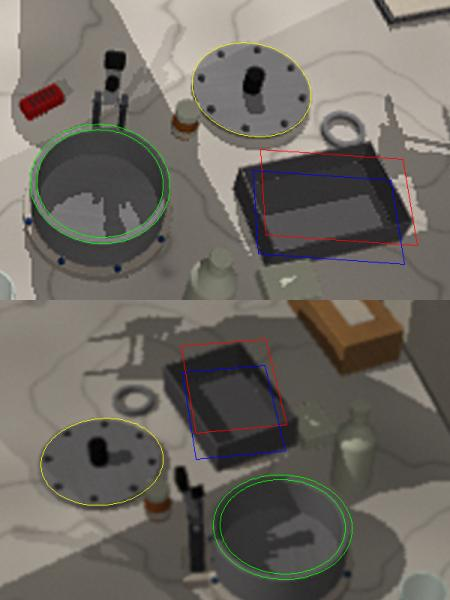

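```bash
cat > p.py <<'E'
"""usage: p.py 'x,y,z,psi_deg,jaw' ... ; psi = world heading of tool y (mod 180); prints rows. jaw in mm. entry 'w,n' waits n rows"""
from h import *
import sys
o=ctrl.get_obs(); p=np.array(o["ee_pos"]); M=R.from_rotvec(o["orientation"])
jaw=o["width"]; rows=[]
print("t %.2f at"%o["t"],p.round(1),"psi %.1f"%np.degrees(np.arctan2(*M.as_matrix()[[1,0],1])),"tilt",M.as_matrix()[:,2].round(3),"q1 %.2f q6 %.2f"%(o["qpos"][0],o["qpos"][5]),"w %.1f gf %.1f"%(o["width"],o["grasp_force"]),"F",o["ft_force"].round(1))
j=lambda w: round(w/44-1,2)
for a in sys.argv[1:]:
    v=a.split(",")
    if v[0]=="w": rows+= [[rows[-1][0],[0,0,0],[0,0,0]]]*int(v[1]); continue
    v=np.array(v,float); g=v[:3]
    while 1:
        m=M.as_matrix(); psi=np.degrees(np.arctan2(m[1,1],m[0,1])); dpsi=(v[3]-psi+90)%180-90
        ps=np.radians(psi+dpsi); G=np.array([[np.sin(ps),np.cos(ps),0],[-np.cos(ps),np.sin(ps),0],[0,0,-1]]).T if 0 else np.c_[[-np.sin(ps),np.cos(ps),0],[np.cos(ps),np.sin(ps),0],[0,0,-1]]
        rv=(M.inv()*R.from_matrix(G)).as_rotvec()/(np.pi/2); d=m.T@(g-p)/50
        if np.abs(d).max()<.012 and np.abs(rv).max()<.008 and (rows and rows[-1][0]==j(v[4])): break
        k=max(1,np.abs(d).max(),np.linalg.norm(d)*50/62,np.linalg.norm(rv)/.117)
        n=int(np.ceil(k-1e-6)); d=(d/n).round(2)+0; rv=(rv/n).round(2)+0
        rows.append([j(v[4]),d.tolist(),rv.tolist()]); p=p+m@d*50; M=M*R.from_rotvec(rv*np.pi/2)
        if len(rows)>40: break
    print("->",a,"rows so far",len(rows))
for i,r in enumerate(rows): print(("" if i%8 else "\n")+str(r).replace(" ",""),end=",")
print()
E
cat > bin.py <<'E'
import b; from h import *
obs=[]
b.PARTS["bin"]=[b.quad(-75,75,-110,110)]
_s=b.proj
def sil(c,k,p,z0,S,off,sz):
    m=np.zeros((sz[0]*S,sz[1]*S),np.uint8); C,Sn=np.cos(p[2]),np.sin(p[2])
    q=np.array(b.PARTS["bin"][0],float)@np.array([[C,Sn],[-Sn,C]])+p[:2]
    P=np.r_[np.c_[q,np.zeros(4)],np.c_[q,np.full(4,60)]]
    cv2.fillConvexPoly(m,cv2.convexHull(((proj(c,P)-off+.5)*S).round().astype(np.int32)),1); return m
b.sil=sil
for n in("scene","side"):
    c=cam(ctrl.get_image(n)); obs.append((c,ctrl.masks_of("reject_bin",n)[0]["region"]))
print(b.fit(obs,"bin",(610,380),yaws=[-.3,0,.3]))
E
python3 bin.py
python3 p.py 481,-239.5,150,82.6,60 481,-239.5,50,82.6,60
```

```text
(array([6.19290446e+02, 3.75185307e+02, 1.83143967e-01]), np.float64(0.48019242754752267))
t 1.95 at [177.4 599.3 222.7] psi 73.5 tilt [ 0.  0. -1.] q1 1.26 q6 -0.02 w 87.7 gf 0.0 F [ 0.4 -0.  -0.2]
-> 481,-239.5,150,82.6,60 rows so far 16
-> 481,-239.5,50,82.6,60 rows so far 19

[np.float64(0.36),[-0.71,-0.96,0.1],[0.0,0.0,-0.01]],[np.float64(0.36),[-0.69,-0.97,0.1],[0.0,0.0,-0.01]],[np.float64(0.36),[-0.67,-0.98,0.1],[0.0,0.0,-0.01]],[np.float64(0.36),[-0.66,-0.99,0.1],[0.0,0.0,-0.01]],[np.float64(0.36),[-0.64,-1.0,0.1],[0.0,0.0,-0.01]],[np.float64(0.36),[-0.57,-0.92,0.09],[0.0,0.0,0.0]],[np.float64(0.36),[-0.57,-0.92,0.09],[0.0,0.0,-0.01]],[np.float64(0.36),[-0.56,-0.93,0.09],[0.0,0.0,0.0]],
[np.float64(0.36),[-0.56,-0.93,0.09],[0.0,0.0,-0.01]],[np.float64(0.36),[-0.54,-0.93,0.08],[0.0,0.0,0.0]],[np.float64(0.36),[-0.54,-0.93,0.09],[0.0,0.0,-0.01]],[np.float64(0.36),[-0.53,-0.94,0.08],[0.0,0.0,0.0]],[np.float64(0.36),[-0.53,-0.94,0.09],[0.0,0.0,-0.01]],[np.float64(0.36),[-0.51,-0.95,0.08],[0.0,0.0,0.0]],[np.float64(0.36),[-0.51,-0.96,0.09],[0.0,0.0,-0.01]],[np.float64(0.36),[-0.5,-0.96,0.08],[0.0,0.0,0.0]],
[np.float64(0.36),[0.0,0.0,0.67],[0.0,0.0,0.0]],[np.float64(0.36),[0.0,0.0,0.67],[0.0,0.0,0.0]],[np.float64(0.36),[0.0,0.0,0.66],[0.0,0.0,0.0]],
```

Emit:
apply_moves([
  [0.36,[-0.71,-0.96,0.05],[0,0,-0.01]],
  [0.36,[-0.69,-0.97,0.05],[0,0,-0.01]],
  [0.36,[-0.67,-0.98,0.05],[0,0,-0.01]],
  [0.36,[-0.66,-0.99,0.05],[0,0,-0.01]],
  [0.36,[-0.64,-1.0,0.05],[0,0,-0.01]],
  [0.36,[-0.57,-0.92,0.05],[0,0,0]],
  [0.36,[-0.57,-0.92,0.05],[0,0,-0.01]],
  [0.36,[-0.56,-0.93,0.05],[0,0,0]],
])

```text
t: 2.95
ee_pos: [334.0, 165.2, 203.0]
orientation: [0.303, 3.126, 0.001]
ft_force: [1.1, 0.6, 1.1]
width: 59.7
grasp_force: 0.0
```

Emit:
apply_moves([
  [0.36,[-0.56,-0.93,0.05],[0,0,-0.01]],
  [0.36,[-0.54,-0.93,0.1],[0,0,0]],
  [0.36,[-0.54,-0.93,0.1],[0,0,-0.01]],
  [0.36,[-0.53,-0.94,0.1],[0,0,0]],
  [0.36,[-0.53,-0.94,0.1],[0,0,-0.01]],
  [0.36,[-0.51,-0.95,0.1],[0,0,0]],
  [0.36,[-0.51,-0.96,0.1],[0,0,-0.01]],
  [0.36,[-0.5,-0.96,0.1],[0,0,0]],
])

```text
t: 3.95
ee_pos: [481.3, -241.6, 165.1]
orientation: [0.206, 3.134, -0.0]
ft_force: [0.3, 0.1, -0.9]
width: 59.5
grasp_force: 0.0
```

```bash
sed -i 's/^j=lambda w: .*/j=lambda w: float(round(w\/44-1,2))/' p.py
cat > wr.py <<'E'
from h import *
import b,sys
o=ctrl.get_obs(); im=ctrl.get_image("wrist"); c=cam(im,o)
cv2.imwrite("pics/"+sys.argv[1]+".png",im["pixels"])
for k in("straight","bent"):
    for d in ctrl.masks_of(k+"1","wrist"):
        r=d["region"]
        if d["score"]<.3 or r.sum()<150: continue
        ys,xs=np.where(r); cut=xs.min()<3 or ys.min()<3 or xs.max()>508 or ys.max()>380
        w=onz(c,[[xs.mean(),ys.mean()]],16)[0]; p,iou=b.fit([(c,r)],k,w[:2]); print(k,"pix",xs.mean().round(),ys.mean().round(),"%.2f"%d["score"],p[:2].round(1),"yaw %.1f"%np.degrees(p[2]),"iou %.2f"%iou,"CUT" if cut else "")
E
python3 wr.py w1; python3 p.py 481,-239.5,100,82.6,60 481,-239.5,6,82.6,60
```

```text
straight pix 472.0 51.0 0.76 [392.5 -45.8] yaw 119.4 iou 0.84 CUT
straight pix 261.0 178.0 0.72 [ 480.9 -240.9] yaw 167.6 iou 0.96 
straight pix 149.0 206.0 0.68 [ 493.7 -352.2] yaw 189.7 iou 0.94 
straight pix 268.0 40.0 0.63 [ 367.6 -220.8] yaw -10.0 iou 0.88 CUT
bent pix 265.0 281.0 0.96 [ 597.1 -255.7] yaw 22.0 iou 0.90 
bent pix 129.0 76.0 0.95 [ 379.4 -345.9] yaw 24.9 iou 0.96 
bent pix 144.0 273.0 0.92 [ 523.4 -367.3] yaw 190.4 iou 0.30 
t 4.10 at [ 481.3 -241.6  164.8] psi 82.3 tilt [ 0. -0. -1.] q1 -0.49 q6 -1.92 w 59.7 gf 0.0 F [-1.   1.3  0.2]
-> 481,-239.5,100,82.6,60 rows so far 2
-> 481,-239.5,6,82.6,60 rows so far 4

[0.36,[0.01,0.02,0.65],[0.0,0.0,0.0]],[0.36,[0.0,0.02,0.65],[0.0,0.0,0.0]],[0.36,[0.0,0.0,0.94],[0.0,0.0,0.0]],[0.36,[0.0,0.0,0.94],[0.0,0.0,0.0]],
```

View pics/w1.png

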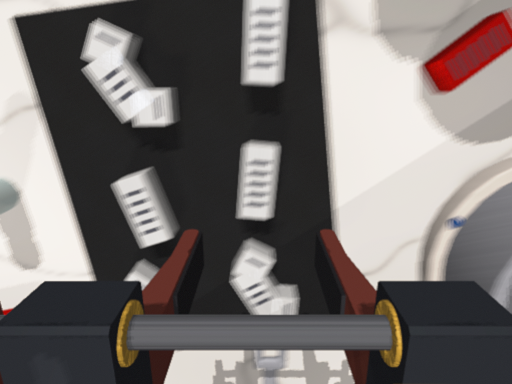

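The enlarged wrist view shows the white slotted straight cassette at (260,180), directly ahead on the black mat. This is the one I want. The red look-alike at (472,50) lies off the mat, and a bent one is at (265,275).

Emit:
apply_moves([
  [0.36,[0.0,0.01,0.8],[0,0,0.05]],
  [0.36,[0,0,0.8],[0,0,0]],
  [0.36,[0,0,0.8],[0,0,0]],
  [0.36,[0,0,0.76],[0,0,0]],
  [0.36,[0,0,0],[0,0,0]],
  [-0.6,[0,0,0],[0,0,0]],
  [-0.6,[0,0,0],[0,0,0]],
  [-0.6,[0,0,0],[0,0,0]],
])

```text
t: 5.1
ee_pos: [481.1, -239.0, 7.9]
orientation: [0.328, 3.124, -0.001]
ft_force: [0.2, -0.4, 0.5]
width: 32.9
grasp_force: 0.0
```

```bash
python3 p.py 481,-241,150,78,20 612,-14,140,78,20
```

```text
t 5.10 at [ 481.1 -239.     7.9] psi 78.0 tilt [ 0.001 -0.    -1.   ] q1 -0.48 q6 -1.84 w 32.9 gf 0.0 F [ 0.2 -0.4  0.5]
-> 481,-241,150,78,20 rows so far 3
-> 612,-14,140,78,20 rows so far 8

[-0.55,[0.0,-0.01,-0.95],[0.0,0.0,0.0]],[-0.55,[0.0,-0.02,-0.95],[0.0,0.0,0.0]],[-0.55,[-0.01,-0.01,-0.94],[0.0,0.0,0.0]],[-0.55,[-0.32,1.0,0.04],[0.0,0.0,0.0]],[-0.55,[-0.32,1.0,0.04],[0.0,0.0,0.0]],[-0.55,[-0.33,0.99,0.04],[0.0,0.0,0.0]],[-0.55,[-0.32,1.0,0.04],[0.0,0.0,0.0]],[-0.55,[-0.33,0.99,0.04],[0.0,0.0,0.0]],
```

Emit:
apply_moves([
  [-1,[0,0,0],[0,0,0]],
  [-1,[0,0,0],[0,0,0]],
  [-1,[0,0,-0.95],[0,0,0]],
  [-1,[0,0,-0.95],[0,0,0]],
  [-1,[0,0,-0.95],[0,0,0]],
  [-1,[-0.3,0.98,0],[0,0,0]],
  [-1,[-0.3,0.98,0],[0,0,0]],
  [-1,[-0.3,0.98,0],[0,0,0]],
])

```text
t: 6.1
ee_pos: [555.8, -103.4, 149.8]
orientation: [0.329, 3.124, -0.0]
ft_force: [-0.3, -0.2, -1.3]
width: 29.7
grasp_force: 30.0
```

```bash
cat > ch.py <<'E'
from h import *
import sys
o=ctrl.get_obs(); im=ctrl.get_image("wrist"); c=cam(im,o); cv2.imwrite("pics/"+sys.argv[1]+".png",im["pixels"])
print(o["ee_pos"].round(1),o["width"],o["grasp_force"])
for l,z in(("chamber_rim",96),("clamp_hinge",128),("clamp_tip",205),("chamber_floor",30)):
    for d in ctrl.pinpoint(l,"wrist")[:1]: print(l,d["score"],np.round(d["xy"]),onz(c,[d["xy"]],z).round(1))
E
python3 ch.py w2; python3 p.py 595,-16,140,78,20
```

```text
[ 555.8 -103.4  149.8] 29.724112906202407 29.959773123264313
chamber_rim 0.9 [463. 240.] [[604.6  31.5  96. ]]
chamber_floor 0.96 [423. 208.] [[604.7  34.4  30. ]]
t 6.35 at [ 554.8 -104.7  149.3] psi 78.1 tilt [-0.001 -0.    -1.   ] q1 -0.21 q6 -1.57 w 30.1 gf 30.0 F [ 0.5 -0.1 -2.3]
-> 595,-16,140,78,20 rows so far 2

[-0.55,[-0.21,0.95,0.09],[0.0,0.0,0.0]],[-0.55,[-0.21,0.95,0.09],[0.0,0.0,0.0]],
```

View pics/w2.png

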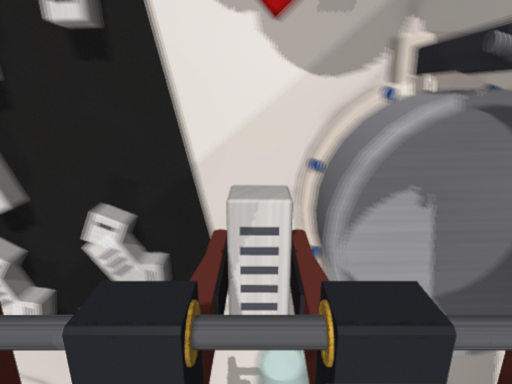

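The cassette is gripped squarely between the fingers at (260,245). The chamber's centre lies at about (605,34.5).

Emit:
apply_moves([
  [-1,[-0.21,0.95,0.09],[0,0,0]],
  [-1,[-0.19,0.95,0.09],[0,0,0]],
  [-1,[0,0,0],[0,0,0]],
  [-1,[0,0,0.69],[0,0,0]],
  [-1,[0,0,0.69],[0,0,0]],
  [-1,[0,0,0.68],[0,0,0]],
  [-1,[0,0,0],[0,0,0]],
])

```text
t: 7.22
ee_pos: [592.7, -17.7, 36.0]
orientation: [-0.331, -3.12, 0.001]
ft_force: [-0.6, -0.2, -1.8]
width: 29.7
grasp_force: 30.0
```

```bash
python3 p.py 594,-16.5,35.5,78,20
```

```text
t 7.22 at [592.7 -17.7  36. ] psi 77.9 tilt [-0.004 -0.    -1.   ] q1 -0.05 q6 -1.41 w 29.7 gf 30.0 F [-0.6 -0.2 -1.8]
-> 594,-16.5,35.5,78,20 rows so far 1

[-0.55,[-0.02,0.03,0.01],[0.0,0.0,0.0]],
```

Emit:
apply_moves([
  [-0.16,[-0.02,0.03,0.01],[0,0,0]],
  [-0.16,[0,0,0],[0,0,0]],
  [-0.16,[0,0,0],[0,0,0]],
  [-0.16,[0,0,-0.8],[0,0,0]],
  [-0.16,[0,0,-0.8],[0,0,0]],
  [-0.16,[0,0,-0.8],[0,0,0]],
])

```text
t: 7.98
ee_pos: [595.9, -14.4, 159.0]
orientation: [0.328, 3.124, 0.0]
ft_force: [0.2, 0.7, 0.5]
width: 36.7
grasp_force: 0.0
```

```bash
python3 p.py 380,-220,160,80,60
```

```text
t 7.97 at [595.9 -14.4 159. ] psi 78.0 tilt [ 0.  0. -1.] q1 -0.04 q6 -1.41 w 36.7 gf 0.0 F [0.2 0.7 0.5]
-> 380,-220,160,80,60 rows so far 5

[0.36,[0.67,-0.98,0.0],[0.0,0.0,0.0]],[0.36,[0.68,-0.98,-0.01],[0.0,0.0,-0.01]],[0.36,[0.69,-0.98,0.0],[0.0,0.0,0.0]],[0.36,[0.69,-0.97,-0.01],[0.0,0.0,-0.01]],[0.36,[0.7,-0.96,0.0],[0.0,0.0,0.0]],
```

Emit:
apply_moves([
  [0.36,[0.67,-0.98,0],[0,0,0]],
  [0.36,[0.68,-0.98,0],[0,0,-0.01]],
  [0.36,[0.69,-0.98,0],[0,0,0]],
  [0.36,[0.69,-0.97,0],[0,0,-0.01]],
  [0.36,[0.7,-0.96,0],[0,0,0]],
  [0.36,[0,0,0],[0,0,0]],
])

```text
t: 8.72
ee_pos: [377.8, -221.7, 157.7]
orientation: [-0.287, -3.128, 0.0]
ft_force: [-0.4, 0.4, 0.4]
width: 59.9
grasp_force: 0.0
```

```bash
python3 wr.py w3; python3 p.py 359,-218.5,100,80,60 359,-218.5,7,80,60
```

```text
straight pix 260.0 162.0 0.83 [ 359.6 -219.3] yaw -9.7 iou 0.97 
straight pix 96.0 32.0 0.63 [ 227.3 -330.4] yaw 45.9 iou 0.88 CUT
straight pix 454.0 162.0 0.62 [392.6 -46.4] yaw 119.2 iou 0.92 
bent pix 136.0 202.0 0.74 [ 379.9 -345.9] yaw 25.9 iou 0.95 
bent pix 268.0 368.0 0.71 [ 613.2 -242.6] yaw 206.7 iou 0.62 CUT
bent pix 170.0 373.0 0.46 [ 571.5 -315.8] yaw 116.7 iou 0.20 CUT
t 8.88 at [ 381.  -219.8  157.7] psi 79.8 tilt [ 0.001 -0.    -1.   ] q1 -0.55 q6 -1.94 w 59.9 gf 0.0 F [-0.1 -0.2  0.6]
-> 359,-218.5,100,80,60 rows so far 2
-> 359,-218.5,7,80,60 rows so far 4

[0.36,[0.22,-0.03,0.58],[0.0,0.0,0.0]],[0.36,[0.22,-0.02,0.57],[0.0,0.0,0.0]],[0.36,[0.0,0.0,0.93],[0.0,0.0,0.0]],[0.36,[0.0,0.0,0.93],[0.0,0.0,0.0]],
```

Emit:
apply_moves([
  [0.36,[0.21,-0.03,0.58],[0,0,0]],
  [0.36,[0.21,-0.02,0.57],[0,0,0]],
  [0.36,[0,0,0.93],[0,0,0]],
  [0.36,[0,0,0.92],[0,0,0]],
  [0.36,[0,0,0],[0,0,0]],
  [-1,[0,0,0],[0,0,0]],
  [-1,[0,0,0],[0,0,0]],
  [-1,[0,0,0],[0,0,0]],
])

```text
t: 9.88
ee_pos: [359.6, -218.5, 7.6]
orientation: [0.278, 3.129, -0.001]
ft_force: [0.2, -0.7, -0.9]
width: 33.4
grasp_force: 0.0
```

Emit:
apply_moves([
  [-1,[0,0,0],[0,0,0]],
  [-1,[0,0,0],[0,0,0]],
  [-1,[0,0,-0.95],[0,0,0]],
  [-1,[0,0,-0.95],[0,0,0]],
  [-1,[0,0,-0.95],[0,0,0]],
])

```text
t: 10.5
ee_pos: [358.6, -218.5, 150.9]
orientation: [-0.279, -3.128, -0.0]
ft_force: [1.0, -0.6, -1.5]
width: 29.5
grasp_force: 30.0
```

```bash
python3 p.py 605,34.5,145,78,0 605,34.5,37,78,0
```

```text
t 10.50 at [ 358.6 -218.5  150.9] psi 79.8 tilt [-0.001  0.    -1.   ] q1 -0.58 q6 -1.97 w 29.5 gf 30.0 F [ 1.  -0.6 -1.5]
-> 605,34.5,145,78,0 rows so far 6
-> 605,34.5,37,78,0 rows so far 9

[-1.0,[-0.66,0.98,0.02],[0.0,0.0,0.0]],[-1.0,[-0.66,0.97,0.02],[0.0,0.0,0.0]],[-1.0,[-0.66,0.98,0.02],[0.0,0.0,0.0]],[-1.0,[-0.66,0.97,0.02],[0.0,0.0,0.01]],[-1.0,[-0.64,0.99,0.02],[0.0,0.0,0.0]],[-1.0,[-0.64,0.98,0.02],[0.0,0.0,0.01]],[-1.0,[0.0,0.0,0.72],[0.0,0.0,0.0]],[-1.0,[0.0,0.0,0.72],[0.0,0.0,0.0]],
[-1.0,[0.0,0.0,0.72],[0.0,0.0,0.0]],
```

Emit:
apply_moves([
  [-1,[-0.57,0.99,0.02],[0,0,0]],
  [-1,[-0.57,0.99,0.02],[0,0,0]],
  [-1,[-0.57,0.99,0.02],[0,0,0]],
  [-1,[-0.56,0.99,0.02],[0,0,0.01]],
  [-1,[-0.56,0.99,0.02],[0,0,0]],
  [-1,[-0.55,0.98,0.02],[0,0,0.01]],
  [-1,[-0.54,0.98,0.0],[0,0,0]],
  [-1,[0,0,0],[0,0,0]],
])

```text
t: 11.5
ee_pos: [617.9, 87.1, 143.4]
orientation: [0.323, 3.123, 0.001]
ft_force: [-0.5, -0.6, -0.6]
width: 29.8
grasp_force: 30.0
```

```bash
python3 ch.py w4;  python3 p.py 616,85.5,100,78,0 616,85.5,36,78,0
```

```text
[617.9  87.1 143.4] 29.775109005935935 29.999998211860657
chamber_rim 0.75 [180. 216.] [[605.6  34.6  96. ]]
t 11.75 at [614.7  83.3 143.4] psi 77.9 tilt [-0.001 -0.    -1.   ] q1 0.12 q6 -1.24 w 29.9 gf 30.0 F [ 0.5 -0.5 -1.4]
-> 616,85.5,100,78,0 rows so far 1
-> 616,85.5,36,78,0 rows so far 3

[-1.0,[-0.02,0.05,0.87],[0.0,0.0,0.0]],[-1.0,[0.0,0.0,0.64],[0.0,0.0,0.0]],[-1.0,[0.0,0.0,0.64],[0.0,0.0,0.0]],
```

View pics/w4.png

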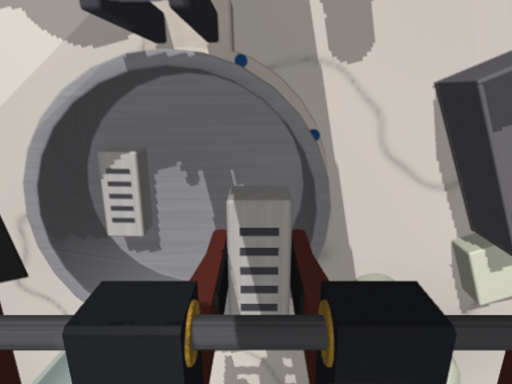

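The first cassette lies in the chamber at (123,193). The second hangs over its slot, and the clamp post is at (150-230,20).

Emit:
apply_moves([
  [-1,[0,0,0.72],[0,0,0]],
  [-1,[0,0,0.72],[0,0,0]],
  [-1,[0,0,0.71],[0,0,0]],
  [-1,[0,0,0],[0,0,0]],
  [-0.16,[0,0,0],[0,0,0]],
  [-0.16,[0,0,0],[0,0,0]],
  [-0.16,[0,0,0],[0,0,0]],
])

```text
t: 12.62
ee_pos: [616.3, 84.4, 37.2]
orientation: [0.328, 3.123, 0.0]
ft_force: [0.6, -0.0, -0.8]
width: 37.0
grasp_force: 0.0
```

Emit:
apply_moves([
  [-0.16,[0,0,-0.8],[0,0,0]],
  [-0.16,[0,0,-0.8],[0,0,0]],
  [-0.16,[0,0,-0.8],[0,0,0]],
])

```text
t: 13.0
ee_pos: [615.8, 84.5, 157.9]
orientation: [0.328, 3.124, 0.0]
ft_force: [0.7, 0.8, -1.0]
width: 37.1
grasp_force: 0.0
```

```bash
python3 p.py 500,-350,158,100,60
```

```text
t 13.00 at [615.8  84.5 157.9] psi 78.0 tilt [ 0. -0. -1.] q1 0.12 q6 -1.24 w 37.1 gf 0.0 F [ 0.7  0.8 -1. ]
-> 500,-350,158,100,60 rows so far 9

[0.36,[0.05,-1.0,0.0],[0.0,0.0,-0.03]],[0.36,[0.1,-0.99,0.0],[0.0,0.0,-0.03]],[0.36,[0.14,-0.99,0.0],[0.0,0.0,-0.03]],[0.36,[0.19,-0.98,0.0],[0.0,0.0,-0.03]],[0.36,[0.24,-0.97,0.0],[0.0,0.0,-0.02]],[0.36,[0.27,-0.96,0.0],[0.0,0.0,-0.03]],[0.36,[0.31,-0.95,0.0],[0.0,0.0,-0.02]],[0.36,[0.34,-0.94,0.0],[0.0,0.0,-0.03]],
[0.36,[0.39,-0.92,0.0],[0.0,0.0,-0.02]],
```

Emit:
apply_moves([
  [0.36,[0.05,-1.0,0],[0,0,-0.03]],
  [0.36,[0.1,-0.99,0],[0,0,-0.03]],
  [0.36,[0.14,-0.99,0],[0,0,-0.03]],
  [0.36,[0.19,-0.98,0],[0,0,-0.03]],
  [0.36,[0.24,-0.97,0],[0,0,-0.02]],
  [0.36,[0.27,-0.96,0],[0,0,-0.03]],
  [0.36,[0.31,-0.95,0],[0,0,-0.02]],
  [0.36,[0.34,-0.94,0],[0,0,-0.03]],
])

```text
t: 14.0
ee_pos: [512.8, -303.2, 156.8]
orientation: [-0.216, 3.133, -0.001]
ft_force: [1.0, -0.1, -0.8]
width: 59.2
grasp_force: 0.0
```

Emit:
apply_moves([
  [0.36,[0.39,-0.92,0],[0,0,-0.02]],
  [0.36,[0,0,0],[0,0,0]],
])

```text
t: 14.25
ee_pos: [499.3, -352.8, 156.7]
orientation: [-0.257, 3.13, -0.002]
ft_force: [-0.8, -0.5, 0.3]
width: 59.7
grasp_force: 0.0
```

```bash
python3 wr.py w5; python3 p.py 494,-352,100,100,60 494,-352,7,100,60
```

```text
straight pix 261.0 176.0 0.72 [ 493.9 -352.7] yaw 10.7 iou 0.97 
straight pix 52.0 258.0 0.61 [ 611.2 -544. ] yaw 95.3 iou 0.93 
bent pix 299.0 48.0 0.95 [ 380.1 -346.1] yaw 386.3 iou 0.84 CUT
bent pix 355.0 256.0 0.86 [ 569.6 -287.5] yaw 294.6 iou 0.23 
bent pix 221.0 276.0 0.55 [ 605.8 -381.9] yaw 10.1 iou 0.82 
t 14.40 at [ 500.1 -349.1  156.3] psi 99.6 tilt [-0.  0. -1.] q1 -0.63 q6 -2.37 w 59.8 gf 0.0 F [-0.9  0.2  0. ]
-> 494,-352,100,100,60 rows so far 2
-> 494,-352,7,100,60 rows so far 4

[0.36,[0.07,-0.02,0.56],[0.0,0.0,0.0]],[0.36,[0.06,-0.02,0.57],[0.0,0.0,0.0]],[0.36,[0.0,0.0,0.93],[0.0,0.0,0.0]],[0.36,[0.0,0.0,0.93],[0.0,0.0,0.0]],
```

Emit:
apply_moves([
  [0.36,[0.06,-0.02,0.56],[0,0,-0.01]],
  [0.36,[0.06,-0.02,0.57],[0,0,0]],
  [0.36,[0,0,0.93],[0,0,0]],
  [0.36,[0,0,0.92],[0,0,0]],
  [0.36,[0,0,0],[0,0,0]],
  [-1,[0,0,0],[0,0,0]],
  [-1,[0,0,0],[0,0,0]],
  [-1,[0,0,0],[0,0,0]],
])

```text
t: 15.4
ee_pos: [494.9, -352.6, 7.7]
orientation: [-0.288, 3.128, -0.001]
ft_force: [0.0, 0.0, -0.7]
width: 32.9
grasp_force: 0.0
```

Emit:
apply_moves([
  [-1,[0,0,0],[0,0,0]],
  [-1,[0,0,0],[0,0,0]],
  [-1,[0,0,-0.95],[0,0,0]],
  [-1,[0,0,-0.95],[0,0,0]],
  [-1,[0,0,-0.95],[0,0,0]],
])

```text
t: 16.02
ee_pos: [494.2, -352.9, 150.8]
orientation: [0.287, -3.128, -0.0]
ft_force: [-0.7, -0.7, -1.4]
width: 30.1
grasp_force: 30.0
```

```bash
python3 p.py 605,34.5,145,78,0 605,34.5,37,78,0
```

```text
t 16.02 at [ 494.2 -352.9  150.8] psi 100.5 tilt [-0.001  0.    -1.   ] q1 -0.64 q6 -2.39 w 30.1 gf 30.0 F [-0.7 -0.7 -1.4]
-> 605,34.5,145,78,0 rows so far 9
-> 605,34.5,37,78,0 rows so far 12

[-1.0,[-0.45,0.9,0.01],[0.0,0.0,0.03]],[-1.0,[-0.41,0.92,0.02],[0.0,0.0,0.03]],[-1.0,[-0.36,0.94,0.01],[0.0,0.0,0.03]],[-1.0,[-0.32,0.96,0.02],[0.0,0.0,0.03]],[-1.0,[-0.27,0.97,0.01],[0.0,0.0,0.03]],[-1.0,[-0.22,0.98,0.02],[0.0,0.0,0.03]],[-1.0,[-0.18,0.99,0.01],[0.0,0.0,0.04]],[-1.0,[-0.06,0.5,0.01],[0.0,0.0,0.02]],
[-1.0,[-0.04,0.5,0.01],[0.0,0.0,0.01]],[-1.0,[0.0,0.0,0.72],[0.0,0.0,0.0]],[-1.0,[0.0,0.0,0.72],[0.0,0.0,0.0]],[-1.0,[0.0,0.0,0.72],[0.0,0.0,0.0]],
```

Emit:
apply_moves([
  [-1,[-0.45,0.9,0.01],[0,0,0.03]],
  [-1,[-0.41,0.92,0.02],[0,0,0.03]],
  [-1,[-0.36,0.94,0.01],[0,0,0.03]],
  [-1,[-0.32,0.96,0.02],[0,0,0.03]],
  [-1,[-0.27,0.97,0.01],[0,0,0.03]],
  [-1,[-0.22,0.98,0.02],[0,0,0.03]],
  [-1,[-0.18,0.99,0.01],[0,0,0.04]],
  [-1,[-0.06,0.5,0.01],[0,0,0.02]],
])

```text
t: 17.02
ee_pos: [598.8, 12.5, 144.0]
orientation: [0.303, 3.127, -0.0]
ft_force: [-1.4, -0.2, -1.6]
width: 30.1
grasp_force: 30.0
```

Emit:
apply_moves([
  [-1,[-0.04,0.5,0.01],[0,0,0.01]],
  [-1,[0,0,0],[0,0,0]],
])

```text
t: 17.27
ee_pos: [605.3, 35.6, 143.4]
orientation: [-0.325, -3.125, 0.0]
ft_force: [-0.7, 0.5, -0.6]
width: 29.9
grasp_force: 30.0
```

```bash
cat > in.py <<'E'
import b; from h import *
o=ctrl.get_obs(); im=ctrl.get_image("wrist"); c=cam(im,o); cv2.imwrite("pics/in.png",im["pixels"])
for d in ctrl.masks_of("straight1","wrist"):
    r=d["region"]; ys,xs=np.where(r); w=onz(c,[[xs.mean(),ys.mean()]],43)[0]; p,iou=b.fit([(c,r)],"straight",w[:2],z0=30)
    print(xs.mean(),ys.mean(),d["score"],p[:2],np.degrees(p[2]),iou)
E
python3 in.py; python3 p.py 605,34.5,37,78,0
```

```text
191.22125066242714 193.61128775834658 0.93 [593.70042033 -18.98349374] -12.919510314848182 0.9624696175003198
258.537578674565 248.96964087375045 0.85 [639.45992779  26.34022158] 8.594236419675426 0.43315804894598053
318.865806805708 193.13391877058177 0.73 [614.7272792   81.25023259] 168.24306587263294 0.9443182555649295
t 17.38 at [604.8  34.  143.4] psi 78.1 tilt [-0.001 -0.    -1.   ] q1 0.04 q6 -1.33 w 29.6 gf 30.0 F [ 0.5 -0.2 -0.5]
-> 605,34.5,37,78,0 rows so far 3

[-1.0,[0.0,0.0,0.71],[0.0,0.0,0.0]],[-1.0,[0.0,0.01,0.71],[0.0,0.0,0.0]],[-1.0,[0.0,0.0,0.71],[0.0,0.0,0.0]],
```

View pics/in.png

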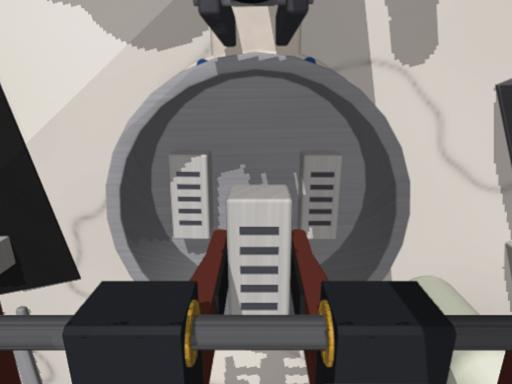

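Two cassettes lie side by side at (190,194) and (320,194). The gap for the third is centred, and the clamp post at (252,10) is in line with the chamber's x.

Emit:
apply_moves([
  [-1,[0,-0.02,0.71],[0,0,0]],
  [-1,[0,0,0.71],[0,0,0]],
  [-1,[0,0,0.7],[0,0,0]],
  [-1,[0,0,0],[0,0,0]],
  [-0.19,[0,0,0],[0,0,0]],
  [-0.19,[0,0,0],[0,0,0]],
  [-0.19,[0,0,0],[0,0,0]],
])

```text
t: 18.25
ee_pos: [605.5, 33.3, 38.8]
orientation: [0.328, 3.123, 0.0]
ft_force: [0.4, 0.2, -0.9]
width: 35.6
grasp_force: 0.0
```

Emit:
apply_moves([
  [-0.19,[0,0,-0.8],[0,0,0]],
  [-0.19,[0,0,-0.8],[0,0,0]],
  [-0.19,[0,0,-0.8],[0,0,0]],
  [-0.19,[0,0,0],[0,0,0]],
])

```text
t: 18.75
ee_pos: [607.3, 33.6, 161.7]
orientation: [0.327, 3.117, 0.002]
ft_force: [-0.3, -0.3, 0.6]
width: 35.5
grasp_force: 0.0
```

```bash
python3 in.py; python3 p.py 590,-258,158,111,60; python3 b.py
```

```text
316.7110699969164 184.08263953129818 0.81 [615.59178113  81.09737052] 168.4607871308284 0.9553991042960615
255.9250083696016 184.08804820890526 0.76 [604.60309303  30.30593087] 167.4918688275619 0.957600578173934
196.76841467111245 183.87056683843588 0.75 [594.09949006 -19.03995367] -13.259814728405715 0.9577369774098857
t 18.85 at [604.8  33.5 158. ] psi 78.0 tilt [ 0.001 -0.    -1.   ] q1 0.04 q6 -1.33 w 35.5 gf 0.0 F [ 0.5 -0.3 -0.1]
-> 590,-258,158,111,60 rows so far 6

[0.36,[-0.15,-0.96,0.0],[0.0,0.0,-0.06]],[0.36,[-0.06,-0.97,0.0],[0.0,0.0,-0.06]],[0.36,[0.03,-0.97,0.0],[0.0,0.0,-0.06]],[0.36,[0.12,-0.97,0.0],[0.0,0.0,-0.06]],[0.36,[0.21,-0.95,0.0],[0.0,0.0,-0.06]],[0.36,[0.3,-0.93,0.0],[0.0,0.0,-0.07]],
straight pix [104. 244.] score 0.77 n 2 xy [ 612.  -545.8] yaw 93.6 iou 0.78
straight pix [258. 229.] score 0.72 n 1 xy [580.6 -15.8] yaw 170.8 iou 0.87
straight pix [288. 233.] score 0.69 n 1 xy [598.7  89.3] yaw -15.6 iou 0.84
straight pix [174. 157.] score 0.68 n 2 xy [ 224.6 -333.5] yaw 44.0 iou 0.80
straight pix [272. 232.] score 0.65 n 1 xy [590.4  33.5] yaw -15.0 iou 0.85
straight pix [243. 189.] score 0.56 n 2 xy [391.4 -45.9] yaw -61.1 iou 0.63
bent pix [153. 240.] score 0.68 n 2 xy [ 607.6 -381.9] yaw 13.1 iou 0.88
bent pix [190. 237.] score 0.65 n 2 xy [ 598.3 -255.1] yaw 382.4 iou 0.83
bent pix [169. 187.] score 0.64 n 2 xy [ 379.9 -345. ] yaw 26.1 iou 0.79
```

Emit:
apply_moves([
  [0.36,[-0.15,-0.96,0],[0,0,-0.06]],
  [0.36,[-0.06,-0.97,0],[0,0,-0.06]],
  [0.36,[0.03,-0.97,0],[0,0,-0.06]],
  [0.36,[0.12,-0.97,0],[0,0,-0.06]],
  [0.36,[0.21,-0.95,0],[0,0,-0.06]],
  [0.36,[0.3,-0.93,0],[0,0,-0.07]],
  [0.36,[0,0,0],[0,0,0]],
])

```text
t: 20.02
ee_pos: [589.4, -261.3, 157.0]
orientation: [0.576, -3.088, 0.0]
ft_force: [-0.3, 0.2, -0.3]
width: 59.9
grasp_force: 0.0
```

```bash
python3 wr.py w6; python3 p.py 597.5,-255.5,100,112,60 597.5,-255.5,7,112,60
```

```text
bent pix 134.0 154.0 0.94 [ 607.6 -381.8] yaw 12.6 iou 0.96 
bent pix 269.0 192.0 0.89 [ 597.7 -256. ] yaw 22.2 iou 0.96 
t 20.18 at [ 589.6 -257.5  157. ] psi 111.3 tilt [-0.001  0.001 -1.   ] q1 -0.43 q6 -2.37 w 60.0 gf 0.0 F [-0.9  0.1  0.5]
-> 597.5,-255.5,100,112,60 rows so far 2
-> 597.5,-255.5,7,112,60 rows so far 4

[0.36,[-0.08,-0.01,0.57],[0.0,0.0,0.0]],[0.36,[-0.08,-0.01,0.57],[0.0,0.0,-0.01]],[0.36,[0.0,0.0,0.93],[0.0,0.0,0.0]],[0.36,[0.0,0.0,0.93],[0.0,0.0,0.0]],
```

View pics/w6.png

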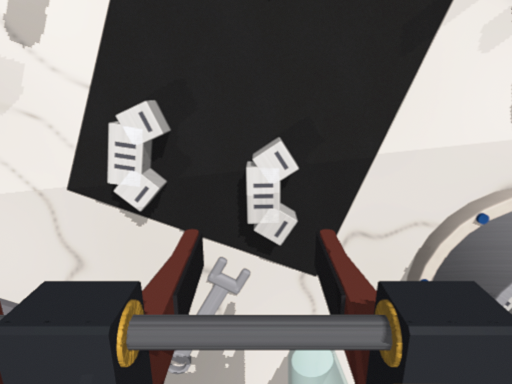

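The picture shows two buckled C-shaped cassettes on the mat: my target at (265,192) and another at (134,154). The C shape leaves no doubt.

Emit:
apply_moves([
  [0.36,[-0.08,-0.01,0.57],[0,0,0]],
  [0.36,[-0.08,-0.01,0.57],[0,0,-0.01]],
  [0.36,[0,0,0.93],[0,0,0]],
  [0.36,[0,0,0.92],[0,0,0]],
  [0.36,[0,0,0],[0,0,0]],
  [-1,[0,0,0],[0,0,0]],
  [-1,[0,0,0],[0,0,0]],
  [-1,[0,0,0],[0,0,0]],
])

```text
t: 21.18
ee_pos: [598.0, -256.0, 8.7]
orientation: [-0.606, 3.082, -0.001]
ft_force: [0.8, 0.6, -0.7]
width: 33.0
grasp_force: 0.0
```

Emit:
apply_moves([
  [-1,[0,0,0],[0,0,0]],
  [-1,[0,0,0],[0,0,0]],
  [-1,[0,0,-0.95],[0,0,0]],
  [-1,[0,0,-0.95],[0,0,0]],
  [-1,[0,0,-0.95],[0,0,0]],
])

```text
t: 21.8
ee_pos: [597.3, -256.4, 151.7]
orientation: [0.605, -3.082, -0.0]
ft_force: [0.8, -0.9, -1.4]
width: 29.8
grasp_force: 30.0
```

```bash
python3 p.py 607.5,310,150,100.5,0
cat > binv.py <<'E'
from h import *
import sys
bx,by,yw=float(sys.argv[1]),float(sys.argv[2]),np.radians(float(sys.argv[3])); v=[]
for n in("scene","side"):
    I=ctrl.get_image(n); c=cam(I); S=4; im=cv2.resize(I["pixels"],None,fx=S,fy=S,interpolation=cv2.INTER_CUBIC)
    for z,col in((60,(0,0,255)),(0,(255,0,0))):
        q=np.array([(-75,-110),(75,-110),(75,110),(-75,110)])@np.array([[np.cos(yw),np.sin(yw)],[-np.sin(yw),np.cos(yw)]])+[bx,by]
        cv2.polylines(im,[((proj(c,np.c_[q,np.full(4,z)])+.5)*S).round().astype(np.int32)],True,col,1)
    o=(325*S,195*S) if n=="scene" else (210*S,80*S); v.append(im[o[1]:o[1]+300,o[0]:o[0]+390])
cv2.imwrite("pics/bin%d.png"%bx,np.hstack(v))
E
python3 binv.py 619 375 10.5
```

```text
t 21.80 at [ 597.3 -256.4  151.7] psi 112.2 tilt [-0.001 -0.    -1.   ] q1 -0.42 q6 -2.38 w 29.8 gf 30.0 F [ 0.8 -0.9 -1.4]
-> 607.5,310,150,100.5,0 rows so far 12

[-1.0,[-0.41,0.95,0.0],[0.0,0.0,0.01]],[-1.0,[-0.39,0.95,0.0],[0.0,0.0,0.01]],[-1.0,[-0.38,0.96,0.0],[0.0,0.0,0.01]],[-1.0,[-0.36,0.96,0.0],[0.0,0.0,0.01]],[-1.0,[-0.35,0.97,0.0],[0.0,0.0,0.01]],[-1.0,[-0.33,0.98,0.01],[0.0,0.0,0.01]],[-1.0,[-0.31,0.98,0.0],[0.0,0.0,0.01]],[-1.0,[-0.3,0.98,0.01],[0.0,0.0,0.01]],
[-1.0,[-0.28,0.99,0.0],[0.0,0.0,0.02]],[-1.0,[-0.17,0.67,0.0],[0.0,0.0,0.01]],[-1.0,[-0.16,0.67,0.01],[0.0,0.0,0.01]],[-1.0,[-0.15,0.67,0.0],[0.0,0.0,0.01]],
```

View pics/bin619.png

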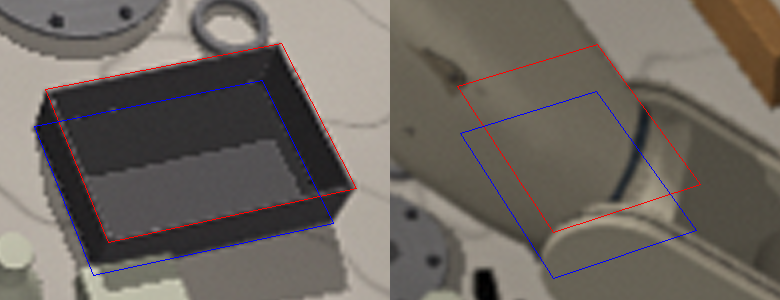

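The bin outline fits at (619,375) with a yaw of 10.5°.

```bash
python3 p.py 631,310,150,100.5,0
```

```text
t 21.90 at [ 600.9 -258.   156.3] psi 112.2 tilt [ 0.009 -0.004 -1.   ] q1 -0.42 q6 -2.38 w 29.9 gf 30.0 F [-0.3  0.3 -1.4]
-> 631,310,150,100.5,0 rows so far 12

[-1.0,[-0.44,0.94,0.01],[0.0,0.0,0.01]],[-1.0,[-0.43,0.94,0.01],[0.0,0.0,0.01]],[-1.0,[-0.41,0.95,0.01],[0.0,0.0,0.01]],[-1.0,[-0.4,0.95,0.01],[0.0,0.0,0.01]],[-1.0,[-0.38,0.96,0.01],[0.0,0.0,0.01]],[-1.0,[-0.37,0.97,0.01],[0.0,0.0,0.01]],[-1.0,[-0.35,0.97,0.0],[0.0,0.0,0.01]],[-1.0,[-0.33,0.98,0.01],[0.0,0.0,0.02]],
[-1.0,[-0.3,0.99,0.0],[0.0,0.0,0.01]],[-1.0,[-0.29,0.99,0.01],[0.0,0.0,0.02]],[-1.0,[-0.13,0.5,0.0],[0.0,0.0,0.01]],[-1.0,[-0.12,0.51,0.0],[0.0,0.0,0.0]],
```

Emit:
apply_moves([
  [-1,[-0.44,0.94,0],[0,0,0.01]],
  [-1,[-0.43,0.94,0],[0,0,0.01]],
  [-1,[-0.41,0.95,0],[0,0,0.01]],
  [-1,[-0.4,0.95,0],[0,0,0.01]],
  [-1,[-0.38,0.96,0],[0,0,0.01]],
  [-1,[-0.37,0.97,0],[0,0,0.01]],
  [-1,[-0.35,0.97,0],[0,0,0.01]],
  [-1,[-0.33,0.98,0],[0,0,0.02]],
])

```text
t: 22.9
ee_pos: [619.0, 158.1, 149.4]
orientation: [0.384, -3.117, 0.001]
ft_force: [0.3, 0.5, -2.1]
width: 29.6
grasp_force: 30.0
```

Emit:
apply_moves([
  [-1,[-0.3,0.99,0],[0,0,0.01]],
  [-1,[-0.29,0.99,0],[0,0,0.02]],
  [-1,[-0.13,0.5,0],[0,0,0.01]],
  [-1,[-0.12,0.51,0],[0,0,0]],
  [-1,[0,0,0],[0,0,0]],
])

```text
t: 23.52
ee_pos: [627.3, 313.3, 149.7]
orientation: [0.291, -3.127, 0.0]
ft_force: [-0.7, -0.4, -1.4]
width: 29.6
grasp_force: 30.0
```

```bash
python3 p.py 631,310,17,100.5,0
```

```text
t 23.52 at [627.3 313.3 149.7] psi 100.6 tilt [-0.001 -0.    -1.   ] q1 0.45 q6 -1.31 w 29.6 gf 30.0 F [-0.7 -0.4 -1.4]
-> 631,310,17,100.5,0 rows so far 3

[-1.0,[-0.02,-0.03,0.88],[0.0,0.0,0.0]],[-1.0,[-0.02,-0.02,0.89],[0.0,0.0,0.0]],[-1.0,[-0.02,-0.03,0.88],[0.0,0.0,0.0]],
```

Emit:
apply_moves([
  [-1,[-0.02,-0.02,0.88],[0,0,0]],
  [-1,[0,-0.02,0.88],[0,0,0]],
  [-1,[0,0,0.88],[0,0,0]],
  [-1,[0,0,0],[0,0,0]],
  [-0.14,[0,0,0],[0,0,0]],
  [-0.14,[0,0,0],[0,0,0]],
  [-0.14,[0,0,-0.88],[0,0,0]],
  [-0.14,[0,0,-0.88],[0,0,0]],
])

```text
t: 24.52
ee_pos: [629.6, 310.4, 109.5]
orientation: [-0.288, 3.127, 0.001]
ft_force: [-0.0, -0.1, 0.4]
width: 38.0
grasp_force: 0.0
```

```bash
python3 p.py 629,311,158,101,38 605,-378,158,102.6,60
```

```text
t 24.52 at [629.6 310.4 109.5] psi 100.5 tilt [ 0.002  0.001 -1.   ] q1 0.44 q6 -1.31 w 38.0 gf 0.0 F [-0.  -0.1  0.4]
-> 629,311,158,101,38 rows so far 1
-> 605,-378,158,102.6,60 rows so far 15

[-0.14,[0.01,0.02,-0.97],[0.0,0.0,-0.01]],[0.36,[0.23,-0.96,0.0],[0.0,0.0,0.0]],[0.36,[0.23,-0.96,0.0],[0.0,0.0,0.0]],[0.36,[0.23,-0.96,0.0],[0.0,0.0,0.0]],[0.36,[0.23,-0.96,0.0],[0.0,0.0,0.0]],[0.36,[0.23,-0.96,0.0],[0.0,0.0,0.0]],[0.36,[0.23,-0.96,0.0],[0.0,0.0,0.0]],[0.36,[0.23,-0.96,0.0],[0.0,0.0,0.0]],
[0.36,[0.23,-0.96,0.0],[0.0,0.0,0.0]],[0.36,[0.23,-0.96,0.0],[0.0,0.0,0.0]],[0.36,[0.22,-0.96,0.0],[0.0,0.0,0.0]],[0.36,[0.23,-0.95,0.0],[0.0,0.0,0.0]],[0.36,[0.22,-0.96,0.0],[0.0,0.0,0.0]],[0.36,[0.23,-0.95,-0.01],[0.0,0.0,-0.01]],[0.36,[0.24,-0.95,0.0],[0.0,0.0,0.0]],
```

Emit:
apply_moves([
  [-0.14,[0.01,0.02,-0.97],[0,0,-0.01]],
  [0.36,[0.23,-0.96,0],[0,0,0]],
  [0.36,[0.23,-0.96,0],[0,0,0]],
  [0.36,[0.23,-0.96,0],[0,0,0]],
  [0.36,[0.23,-0.96,0],[0,0,0]],
  [0.36,[0.23,-0.96,0],[0,0,0]],
  [0.36,[0.23,-0.96,0],[0,0,0]],
  [0.36,[0.23,-0.96,0],[0,0,0]],
])

```text
t: 25.52
ee_pos: [616.7, -35.9, 157.6]
orientation: [-0.312, 3.122, -0.001]
ft_force: [0.2, 0.1, -0.8]
width: 59.8
grasp_force: 0.0
```

Emit:
apply_moves([
  [0.36,[0.23,-0.96,0],[0,0,0]],
  [0.36,[0.23,-0.96,0],[0,0,0]],
  [0.36,[0.22,-0.96,0],[0,0,0]],
  [0.36,[0.23,-0.95,0],[0,0,0]],
  [0.36,[0.22,-0.96,0],[0,0,0]],
  [0.36,[0.23,-0.95,0],[0,0,-0.01]],
  [0.36,[0.24,-0.95,0],[0,0,0]],
  [0.36,[0,0,0],[0,0,0]],
])

```text
t: 26.52
ee_pos: [604.5, -382.0, 157.5]
orientation: [-0.331, 3.121, -0.005]
ft_force: [-0.1, 0.4, -0.1]
width: 59.8
grasp_force: 0.0
```

```bash
python3 wr.py w7; python3 p.py 607,-382,100,102.6,60 607,-382,7,102.6,60
```

```text
straight pix 83.0 153.0 0.64 [ 612.2 -545. ] yaw 96.4 iou 0.92 
bent pix 266.0 184.0 0.60 [ 607.3 -382.6] yaw 12.0 iou 0.95 
bent pix 320.0 359.0 0.32 [ 840.7 -269.1] yaw 19.4 iou 0.36 CUT
t 26.68 at [ 604.6 -377.4  156.4] psi 102.3 tilt [ 0.001 -0.    -1.   ] q1 -0.57 q6 -2.36 w 59.4 gf 0.0 F [-1.2  0.6 -0.3]
-> 607,-382,100,102.6,60 rows so far 2
-> 607,-382,7,102.6,60 rows so far 4

[0.36,[-0.01,-0.05,0.56],[0.0,0.0,0.0]],[0.36,[-0.02,-0.05,0.57],[0.0,0.0,0.0]],[0.36,[0.0,0.0,0.93],[0.0,0.0,0.0]],[0.36,[0.01,0.0,0.93],[0.0,0.0,0.0]],
```

Emit:
apply_moves([
  [0.36,[-0.02,-0.04,0.56],[0,0,0]],
  [0.36,[-0.01,-0.04,0.57],[0,0,0]],
  [0.36,[0,0,0.93],[0,0,0]],
  [0.36,[0,0,0.92],[0,0,0]],
  [0.36,[0,0,0],[0,0,0]],
  [-1,[0,0,0],[0,0,0]],
  [-1,[0,0,0],[0,0,0]],
  [-1,[0,0,0],[0,0,0]],
])

```text
t: 27.68
ee_pos: [606.8, -381.4, 6.7]
orientation: [-0.337, 3.123, -0.0]
ft_force: [-0.6, -0.0, 0.6]
width: 33.1
grasp_force: 0.0
```

Emit:
apply_moves([
  [-1,[0,0,0],[0,0,0]],
  [-1,[0,0,0],[0,0,0]],
  [-1,[0,0,-0.95],[0,0,0]],
  [-1,[0,0,-0.95],[0,0,0]],
  [-1,[0,0,-0.95],[0,0,0]],
])

```text
t: 28.3
ee_pos: [606.3, -381.6, 149.6]
orientation: [0.337, -3.123, -0.0]
ft_force: [-0.2, -0.9, -1.0]
width: 30.1
grasp_force: 30.0
```

```bash
python3 p.py 620,370,150,100.5,0 620,370,17,100.5,0
```

```text
t 28.30 at [ 606.3 -381.6  149.6] psi 102.3 tilt [-0.001  0.    -1.   ] q1 -0.58 q6 -2.36 w 30.1 gf 30.0 F [-0.2 -0.9 -1. ]
-> 620,370,150,100.5,0 rows so far 15
-> 620,370,17,100.5,0 rows so far 18

[-1.0,[-0.23,0.98,0.0],[0.0,0.0,0.0]],[-1.0,[-0.23,0.97,0.0],[0.0,0.0,0.0]],[-1.0,[-0.23,0.98,0.0],[0.0,0.0,0.0]],[-1.0,[-0.23,0.97,0.0],[0.0,0.0,0.0]],[-1.0,[-0.23,0.98,0.0],[0.0,0.0,0.0]],[-1.0,[-0.23,0.97,0.0],[0.0,0.0,0.0]],[-1.0,[-0.23,0.98,0.0],[0.0,0.0,0.0]],[-1.0,[-0.23,0.97,0.0],[0.0,0.0,0.0]],
[-1.0,[-0.23,0.98,0.0],[0.0,0.0,0.0]],[-1.0,[-0.23,0.97,0.0],[0.0,0.0,0.0]],[-1.0,[-0.23,0.98,0.0],[0.0,0.0,0.0]],[-1.0,[-0.24,0.97,0.0],[0.0,0.0,0.01]],[-1.0,[-0.22,0.98,0.0],[0.0,0.0,0.0]],[-1.0,[-0.22,0.98,0.0],[0.0,0.0,0.01]],[-1.0,[-0.2,0.98,-0.01],[0.0,0.0,0.0]],[-1.0,[0.0,0.0,0.89],[0.0,0.0,0.0]],
[-1.0,[0.0,0.0,0.89],[0.0,0.0,0.0]],[-1.0,[0.0,0.0,0.88],[0.0,0.0,0.0]],
```

Emit:
apply_moves([
  [-1,[-0.23,0.98,0],[0,0,0]],
  [-1,[-0.23,0.97,0],[0,0,0]],
  [-1,[-0.23,0.98,0],[0,0,0]],
  [-1,[-0.23,0.97,0],[0,0,0]],
  [-1,[-0.23,0.98,0],[0,0,0]],
  [-1,[-0.23,0.97,0],[0,0,0]],
  [-1,[-0.23,0.98,0],[0,0,0]],
  [-1,[-0.23,0.97,0],[0,0,0]],
])

```text
t: 29.3
ee_pos: [613.2, 20.4, 148.5]
orientation: [0.337, -3.123, 0.0]
ft_force: [-0.2, -0.1, -0.5]
width: 29.5
grasp_force: 30.0
```

Emit:
apply_moves([
  [-1,[-0.23,0.98,0],[0,0,0]],
  [-1,[-0.23,0.97,0],[0,0,0]],
  [-1,[-0.23,0.98,0],[0,0,0]],
  [-1,[-0.24,0.97,0],[0,0,0.01]],
  [-1,[-0.22,0.98,0],[0,0,0]],
  [-1,[-0.22,0.98,0],[0,0,0.01]],
  [-1,[-0.2,0.98,0],[0,0,0]],
  [-1,[0,0,0],[0,0,0]],
])

```text
t: 30.3
ee_pos: [619.8, 373.3, 148.1]
orientation: [-0.294, 3.127, 0.001]
ft_force: [-0.4, -0.6, -0.8]
width: 30.1
grasp_force: 30.0
```

```bash
python3 p.py 620,370,17,100.5,0
```

```text
t 30.30 at [619.8 373.3 148.1] psi 100.7 tilt [ 0.     0.001 -1.   ] q1 0.53 q6 -1.23 w 30.1 gf 30.0 F [-0.4 -0.6 -0.8]
-> 620,370,17,100.5,0 rows so far 3

[-1.0,[0.0,-0.02,0.87],[0.0,0.0,0.0]],[-1.0,[0.01,-0.02,0.88],[0.0,0.0,0.0]],[-1.0,[0.0,-0.03,0.87],[0.0,0.0,0.0]],
```

Emit:
apply_moves([
  [-1,[0,-0.02,0.87],[0,0,0]],
  [-1,[0,-0.02,0.88],[0,0,0]],
  [-1,[0,-0.01,0.87],[0,0,0]],
  [-1,[0,0,0],[0,0,0]],
  [-0.14,[0,0,0],[0,0,0]],
  [-0.14,[0,0,0],[0,0,0]],
  [-0.14,[0,0,-0.88],[0,0,0]],
  [-0.14,[0,0,-0.88],[0,0,0]],
])

```text
t: 31.3
ee_pos: [621.4, 367.7, 108.4]
orientation: [-0.288, 3.127, 0.001]
ft_force: [0.7, -0.5, 1.0]
width: 37.8
grasp_force: 0.0
```

```bash
sed -i 's/dpsi=(v\[3\]-psi+90)%180-90/dpsi=(v[3]-psi+90)%180-90 if len(v)<6 else (v[3]-psi+180)%360-180/' p.py; python3 p.py 620,370,158,100.5,38 620,0,158,18,60,1 384,-340,158,-64,60,1
python3 - <<'E'
from h import *
i=ctrl.get_image("scene"); cv2.imwrite("pics/x.png",i["pixels"])
E
```

```text
t 31.30 at [621.4 367.7 108.4] psi 100.5 tilt [ 0.002  0.001 -1.   ] q1 0.52 q6 -1.24 w 37.8 gf 0.0 F [ 0.7 -0.5  1. ]
-> 620,370,158,100.5,38 rows so far 1
-> 620,0,158,18,60,1 rows so far 9
-> 384,-340,158,-64,60,1 rows so far 18

[-0.14,[0.02,0.05,-0.99],[0.0,0.0,0.0]],[0.36,[0.17,-0.91,0.0],[0.0,0.0,0.11]],[0.36,[0.01,-0.92,0.0],[0.0,0.0,0.12]],[0.36,[-0.16,-0.91,0.0],[0.0,0.0,0.11]],[0.36,[-0.32,-0.87,0.0],[0.0,0.0,0.12]],[0.36,[-0.48,-0.79,0.0],[0.0,0.0,0.11]],[0.36,[-0.6,-0.7,0.0],[0.0,0.0,0.12]],[0.36,[-0.73,-0.58,0.0],[0.0,0.0,0.11]],
[0.36,[-0.81,-0.44,-0.01],[0.0,0.0,0.12]],[0.36,[-0.63,-0.82,0.0],[0.0,0.0,0.11]],[0.36,[-0.76,-0.7,0.0],[0.0,0.0,0.11]],[0.36,[-0.87,-0.56,0.0],[0.0,0.0,0.11]],[0.36,[-0.95,-0.4,0.0],[0.0,0.0,0.12]],[0.36,[-0.81,-0.17,0.0],[0.0,0.0,0.09]],[0.36,[-0.83,-0.05,0.0],[0.0,0.0,0.09]],[0.36,[-0.83,0.06,0.0],[0.0,0.0,0.09]],
[0.36,[-0.81,0.18,-0.01],[0.0,0.0,0.09]],[0.36,[-0.77,0.28,0.0],[0.0,0.0,0.1]],
```

Emit:
apply_moves([
  [-0.14,[0.02,0.04,-0.99],[0,0,0]],
  [0.36,[0.17,-0.91,0],[0,0,0.115]],
  [0.36,[0.01,-0.92,0],[0,0,0.115]],
  [0.36,[-0.16,-0.91,0],[0,0,0.115]],
  [0.36,[-0.32,-0.87,0],[0,0,0.115]],
  [0.36,[-0.48,-0.79,0],[0,0,0.115]],
  [0.36,[-0.6,-0.7,0],[0,0,0.115]],
  [0.36,[-0.73,-0.58,0],[0,0,0.115]],
])

```text
t: 32.35
ee_pos: [619.2, 44.0, 157.3]
orientation: [1.623, 2.687, 0.003]
ft_force: [0.3, 0.3, -0.0]
width: 59.9
grasp_force: 0.0
```

Emit:
apply_moves([
  [0.36,[-0.81,-0.44,0],[0,0,0.115]],
  [0.36,[-0.63,-0.82,0],[0,0,0.11]],
  [0.36,[-0.76,-0.7,0],[0,0,0.11]],
  [0.36,[-0.87,-0.56,0],[0,0,0.11]],
  [0.36,[-0.95,-0.4,0],[0,0,0.115]],
  [0.36,[-0.81,-0.17,0],[0,0,0.09]],
  [0.36,[-0.83,-0.05,0],[0,0,0.09]],
  [0.36,[-0.83,0.06,0],[0,0,0.09]],
])

```text
t: 33.35
ee_pos: [430.1, -275.0, 157.0]
orientation: [2.919, 1.153, 0.003]
ft_force: [0.7, -1.1, -0.3]
width: 59.7
grasp_force: 0.0
```

```bash
python3 p.py 384,-340,158,-64,60
```

```text
t 33.35 at [ 430.1 -275.   157. ] psi -46.9 tilt [ 0.003 -0.002 -1.   ] q1 -0.59 q6 0.23 w 59.7 gf 0.0 F [ 0.7 -1.1 -0.3]
-> 384,-340,158,-64,60 rows so far 2

[0.36,[-0.78,0.16,-0.01],[0.0,0.0,0.1]],[0.36,[-0.75,0.28,-0.01],[0.0,0.0,0.09]],
```

View pics/x.png

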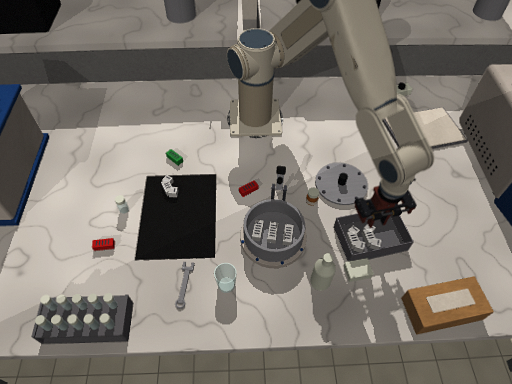

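Three cassettes are in the chamber at (273,232) and two bent ones are in the bin at (363,238). The last bent one lies on the mat at (169,187).

Emit:
apply_moves([
  [0.36,[-0.78,0.16,0],[0,0,0.1]],
  [0.36,[-0.75,0.28,0],[0,0,0.09]],
  [0.36,[0,0,0],[0,0,0]],
])

```text
t: 33.72
ee_pos: [383.7, -341.0, 156.9]
orientation: [3.058, 0.707, 0.003]
ft_force: [0.7, 0.6, -0.2]
width: 59.9
grasp_force: 0.0
```

```bash
python3 wr.py w8; python3 p.py 380,-346,100,-64,60 380,-346,7,-64,60
```

```text
straight pix 198.0 306.0 0.65 [ 202.4 -355.6] yaw 187.7 iou 0.29 
bent pix 253.0 186.0 0.81 [ 379.9 -345.1] yaw 386.8 iou 0.96 
t 33.88 at [ 384.7 -338.5  156.1] psi -63.7 tilt [ 0.001 -0.001 -1.   ] q1 -0.74 q6 0.37 w 59.7 gf 0.0 F [-0.2 -0.5 -0.1]
-> 380,-346,100,-64,60 rows so far 2
-> 380,-346,7,-64,60 rows so far 4

[0.36,[-0.08,0.05,0.56],[0.0,0.0,0.0]],[0.36,[-0.07,0.04,0.56],[0.0,0.0,0.0]],[0.36,[0.0,0.0,0.93],[0.0,0.0,0.0]],[0.36,[0.0,0.0,0.93],[0.0,0.0,0.0]],
```

Emit:
apply_moves([
  [0.36,[-0.06,0.03,0.56],[0,0,0]],
  [0.36,[-0.06,0.03,0.56],[0,0,0]],
  [0.36,[0,0,0.93],[0,0,0]],
  [0.36,[0,0,0.92],[0,0,0]],
  [0.36,[0,0,0],[0,0,0]],
  [-1,[0,0,0],[0,0,0]],
  [-1,[0,0,0],[0,0,0]],
  [-1,[0,0,0],[0,0,0]],
])

```text
t: 34.88
ee_pos: [380.4, -344.0, 7.2]
orientation: [3.059, 0.714, 0.001]
ft_force: [-0.4, -0.3, 0.8]
width: 33.4
grasp_force: 0.0
```

Emit:
apply_moves([
  [-1,[0,0,0],[0,0,0]],
  [-1,[0,0,0],[0,0,0]],
  [-1,[0,0,-0.95],[0,0,0]],
  [-1,[0,0,-0.95],[0,0,0]],
  [-1,[0,0,-0.95],[0,0,0]],
])

```text
t: 35.5
ee_pos: [379.6, -343.7, 150.3]
orientation: [-3.059, -0.713, 0.001]
ft_force: [0.1, -0.9, -1.7]
width: 29.9
grasp_force: 30.0
```

```bash
python3 p.py 600,-50,150,-70,0 609,430,150,-79.5,0
```

```text
t 35.50 at [ 379.6 -343.7  150.3] psi -63.7 tilt [-0.001  0.001 -1.   ] q1 -0.76 q6 0.35 w 29.9 gf 30.0 F [ 0.1 -0.9 -1.7]
-> 600,-50,150,-70,0 rows so far 7
-> 609,430,150,-79.5,0 rows so far 17

[-1.0,[0.94,-0.47,0.0],[0.0,0.0,0.01]],[-1.0,[0.93,-0.49,0.0],[0.0,0.0,0.01]],[-1.0,[0.92,-0.5,0.0],[0.0,0.0,0.01]],[-1.0,[0.91,-0.52,0.0],[0.0,0.0,0.01]],[-1.0,[0.9,-0.53,0.0],[0.0,0.0,0.01]],[-1.0,[0.9,-0.55,0.0],[0.0,0.0,0.01]],[-1.0,[0.88,-0.56,0.01],[0.0,0.0,0.01]],[-1.0,[0.38,-1.0,0.0],[0.0,0.0,0.01]],
[-1.0,[0.33,-0.89,0.0],[0.0,0.0,0.01]],[-1.0,[0.31,-0.9,0.0],[0.0,0.0,0.01]],[-1.0,[0.3,-0.9,0.0],[0.0,0.0,0.01]],[-1.0,[0.28,-0.9,0.0],[0.0,0.0,0.01]],[-1.0,[0.27,-0.91,0.0],[0.0,0.0,0.01]],[-1.0,[0.26,-0.91,0.0],[0.0,0.0,0.01]],[-1.0,[0.24,-0.92,0.0],[0.0,0.0,0.01]],[-1.0,[0.23,-0.92,0.0],[0.0,0.0,0.01]],
[-1.0,[0.21,-0.92,0.0],[0.0,0.0,0.02]],
```

Emit:
apply_moves([
  [-1,[0.94,-0.47,0],[0,0,0.01]],
  [-1,[0.93,-0.49,0],[0,0,0.01]],
  [-1,[0.92,-0.5,0],[0,0,0.01]],
  [-1,[0.91,-0.52,0],[0,0,0.01]],
  [-1,[0.9,-0.53,0],[0,0,0.01]],
  [-1,[0.9,-0.55,0],[0,0,0.01]],
  [-1,[0.88,-0.56,0],[0,0,0.01]],
  [-1,[0.38,-1.0,0],[0,0,0.01]],
])

```text
t: 36.5
ee_pos: [603.0, 4.2, 149.0]
orientation: [3.098, 0.518, 0.002]
ft_force: [0.7, 0.9, -1.8]
width: 30.0
grasp_force: 30.0
```

Emit:
apply_moves([
  [-1,[0.33,-0.89,0],[0,0,0.01]],
  [-1,[0.31,-0.9,0],[0,0,0.01]],
  [-1,[0.3,-0.9,0],[0,0,0.01]],
  [-1,[0.28,-0.9,0],[0,0,0.01]],
  [-1,[0.27,-0.91,0],[0,0,0.01]],
  [-1,[0.26,-0.91,0],[0,0,0.01]],
  [-1,[0.24,-0.92,0],[0,0,0.01]],
  [-1,[0.23,-0.92,0],[0,0,0.01]],
])

```text
t: 37.5
ee_pos: [608.0, 383.4, 148.6]
orientation: [3.124, 0.324, -0.001]
ft_force: [0.9, -0.4, -1.5]
width: 29.5
grasp_force: 30.0
```

```bash
python3 p.py 609,430,150,-79.5,0 609,430,17,-79.5,0
```

```text
t 37.50 at [608.  383.4 148.6] psi -78.2 tilt [-0.001 -0.001 -1.   ] q1 0.55 q6 1.91 w 29.5 gf 30.0 F [ 0.9 -0.4 -1.5]
-> 609,430,150,-79.5,0 rows so far 1
-> 609,430,17,-79.5,0 rows so far 4

[-1.0,[0.21,-0.91,-0.03],[0.0,0.0,0.01]],[-1.0,[0.0,0.0,0.89],[0.0,0.0,0.0]],[-1.0,[0.0,0.0,0.89],[0.0,0.0,0.0]],[-1.0,[0.0,0.0,0.88],[0.0,0.0,0.0]],
```

Emit:
apply_moves([
  [-1,[0.21,-0.89,0],[0,0,0.01]],
  [-1,[0,0,0],[0,0,0]],
  [-1,[0,0,0.88],[0,0,0]],
  [-1,[0,0,0.88],[0,0,0]],
  [-1,[0,0,0.86],[0,0,0]],
  [-1,[0,0,0],[0,0,0]],
  [-0.14,[0,0,0],[0,0,0]],
  [-0.14,[0,0,0],[0,0,0]],
])

```text
t: 38.5
ee_pos: [611.3, 428.8, 21.1]
orientation: [-3.125, -0.3, -0.006]
ft_force: [-0.7, 0.4, 0.3]
width: 38.0
grasp_force: 0.0
```

Emit:
apply_moves([
  [-0.14,[0,0,-0.9],[0,0,0]],
  [-0.14,[0,0,-0.9],[0,0,0]],
  [-0.14,[0,0,-0.9],[0,0,0]],
])

```text
t: 38.88
ee_pos: [610.2, 428.4, 157.1]
orientation: [-3.126, -0.3, -0.004]
ft_force: [-0.2, 0.4, 0.2]
width: 38.0
grasp_force: 0.0
```

```bash
python3 p.py 430,320,170,-79.5,60; python3 d.py|head -9
```

```text
t 38.88 at [610.2 428.4 157.1] psi -79.0 tilt [ 0.003  0.002 -1.   ] q1 0.60 q6 1.98 w 38.0 gf 0.0 F [-0.2  0.4  0.2]
-> 430,320,170,-79.5,60 rows so far 4

[0.36,[-0.99,0.36,-0.07],[0.0,0.0,0.0]],[0.36,[-0.99,0.36,-0.07],[0.0,0.0,0.0]],[0.36,[-0.99,0.36,-0.07],[0.0,0.0,0.0]],[0.36,[-0.98,0.36,-0.06],[0.0,0.0,0.01]],
rim
['scene'] [262.1 607.   35. ]
['side'] [120.6 584.5  59. ]
['scene', 'side'] [357.2 607.   35. ]
cover [387.27150402 309.77255148  16.        ]
['scene'] [127.  406.8 305.3]
['side'] [103.1 376.8 302.3]
['scene', 'side'] [202.9 381.3 311.3]
hinge side [[472.95449911  54.30687247 128.        ]]
```

Emit:
apply_moves([
  [0.36,[-0.99,0.36,-0.07],[0,0,0]],
  [0.36,[-0.99,0.36,-0.07],[0,0,0]],
  [0.36,[-0.99,0.36,-0.07],[0,0,0]],
  [0.36,[-0.98,0.36,-0.06],[0,0,0.01]],
  [0.36,[0,0,0],[0,0,0]],
])

```text
t: 39.7
ee_pos: [425.4, 317.3, 165.8]
orientation: [3.127, 0.276, -0.007]
ft_force: [-0.3, 0.6, 0.3]
width: 59.8
grasp_force: 0.0
```

```bash
cat > cov.py <<'E'
import d; from h import *
import sys
zc=float(sys.argv[1]); x0,y0=float(sys.argv[2]),float(sys.argv[3])
o=ctrl.get_obs(); im=ctrl.get_image("wrist"); c=cam(im,o); cv2.imwrite("pics/cov.png",im["pixels"])
d.CAM={"w":c}; d.G={"w":np.minimum(d.grad(im["pixels"]),200).astype(np.float32)}
for nm,rs in(("plate",[(100,zc)]),("knob",[(16,zc+40)])):
    X=[(d.sc("w",x,y,rs),x,y) for x in np.arange(x0-25,x0+26,1) for y in np.arange(y0-25,y0+26,1)]; X.sort(); print(nm,np.round(X[-3:],1).tolist())
for q in ctrl.pinpoint("cover","wrist")[:1]: print("pin",q["score"],np.round(q["xy"]),onz(c,[q["xy"]],zc-8).round(1))
for m in ctrl.masks_of("cover","wrist")[:1]: print("bbox",m["score"],np.round(m["bbox"]))
E
python3 cov.py 16 381 311; python3 p.py 381,311,100,-79.5,60
```

```text
plate [[60.7, 380.0, 312.0], [64.0, 381.0, 311.0], [66.2, 380.0, 311.0]]
knob [[129.6, 380.0, 311.0], [133.4, 381.0, 312.0], [135.3, 381.0, 311.0]]
pin 0.63 [258. 226.] [[376.7 310.4   8. ]]
bbox 0.61 [158. 127. 357. 313.]
t 39.95 at [430.5 320.5 166.6] psi -79.9 tilt [ 0.001  0.    -1.   ] q1 0.62 q6 2.01 w 59.8 gf 0.0 F [-0.3 -0.2 -0.5]
-> 381,311,100,-79.5,60 rows so far 2

[0.36,[-0.5,0.01,0.67],[0.0,0.0,0.0]],[0.36,[-0.51,0.01,0.66],[0.0,0.0,0.0]],
```

View pics/cov.png

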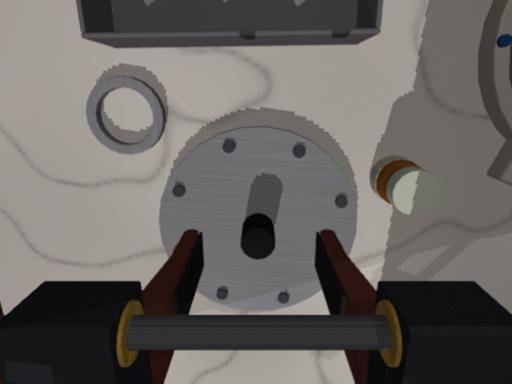

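The cover sits flat at (258,218) px, which is (380.8,311.2) mm. Its knob is clear at (258,236).

Emit:
apply_moves([
  [0.36,[-0.5,0.01,0.67],[0,0,0]],
  [0.36,[-0.5,0.0,0.66],[0,0,0]],
  [0.36,[0,0,0.77],[0,0,0]],
  [0.36,[0,0,0.77],[0,0,0]],
  [0.36,[0,0,0],[0,0,0]],
  [-1,[0,0,0],[0,0,0]],
  [-1,[0,0,0],[0,0,0]],
  [-1,[0,0,0],[0,0,0]],
])

```text
t: 40.95
ee_pos: [381.1, 311.3, 24.4]
orientation: [-3.128, -0.275, -0.003]
ft_force: [-1.4, 3.4, 2.0]
width: 33.2
grasp_force: 1.6
```

Emit:
apply_moves([
  [-1,[0,0,0],[0,0,0]],
  [-1,[0,0,0],[0,0,0]],
])

```text
t: 41.2
ee_pos: [381.1, 311.4, 24.4]
orientation: [-3.128, -0.275, -0.003]
ft_force: [-1.5, 0.3, 7.4]
width: 31.9
grasp_force: 30.0
```

```bash
python3 p.py 381,311,190,-80,0 604.5,160,190,-95,0 604.5,32,190,-102,0
```

```text
t 41.20 at [381.1 311.4  24.4] psi -79.9 tilt [ 0.002  0.002 -1.   ] q1 0.66 q6 2.06 w 31.9 gf 30.0 F [-1.5  0.3  7.4]
-> 381,311,190,-80,0 rows so far 4
-> 604.5,160,190,-95,0 rows so far 9
-> 604.5,32,190,-102,0 rows so far 12

[-1.0,[0.0,0.0,-0.83],[0.0,0.0,0.0]],[-1.0,[0.0,0.0,-0.83],[0.0,0.0,0.0]],[-1.0,[0.0,0.0,-0.83],[0.0,0.0,0.0]],[-1.0,[0.0,0.0,-0.82],[0.0,0.0,0.0]],[-1.0,[0.78,0.75,0.0],[0.0,0.0,0.03]],[-1.0,[0.81,0.71,0.0],[0.0,0.0,0.03]],[-1.0,[0.84,0.68,0.0],[0.0,0.0,0.04]],[-1.0,[0.88,0.62,0.0],[0.0,0.0,0.03]],
[-1.0,[0.92,0.58,0.0],[0.0,0.0,0.04]],[-1.0,[0.08,0.85,0.0],[0.0,0.0,0.03]],[-1.0,[0.11,0.85,0.0],[0.0,0.0,0.02]],[-1.0,[0.15,0.84,0.0],[0.0,0.0,0.03]],
```

Emit:
apply_moves([
  [-1,[0,0,-0.4],[0,0,0]],
  [-1,[0,0,-0.83],[0,0,0]],
  [-1,[0,0,-0.83],[0,0,0]],
  [-1,[0,0,-0.83],[0,0,0]],
  [-1,[0,0,-0.42],[0,0,0]],
])

```text
t: 41.82
ee_pos: [380.4, 310.7, 190.8]
orientation: [-3.128, -0.275, -0.003]
ft_force: [0.3, 0.8, -5.5]
width: 31.3
grasp_force: 30.0
```

```bash
cat > rim.py <<'E'
import d; from h import *
im0=ctrl.get_image("wrist"); print(ctrl.get_obs()["width"])
for f,p,psi in(("w4",(616,85.3,143.4),78),("in",(605.2,33.2,158.5),78)):
    ps=np.radians(psi); G=np.c_[[-np.sin(ps),np.cos(ps),0],[np.cos(ps),np.sin(ps),0],[0,0,-1]]
    c=cam({k:im0[k] for k in("camera_matrix","k1","hand_eye")},{"orientation":R.from_matrix(G).as_rotvec(),"ee_pos":p})
    d.CAM={"w":c}; d.G={"w":np.minimum(d.grad(cv2.imread(f"pics/{f}.png")),200).astype(np.float32)}
    X=[(d.sc("w",x,y,[(102,96),(92,96)]),x,y) for x in np.arange(590,620,1) for y in np.arange(20,50,1)]; X.sort(); print(f,np.round(X[-3:],1).tolist())
E
python3 rim.py;  python3 p.py 604.5,160,190,-95,0 605,34,190,-102,0
```

```text
31.479553480131184
w4 [[120.4, 604.0, 34.0], [121.9, 603.0, 35.0], [123.2, 604.0, 35.0]]
in [[108.0, 603.0, 34.0], [109.1, 603.0, 37.0], [113.3, 603.0, 38.0]]
t 41.98 at [380.3 310.6 189.3] psi -79.9 tilt [ 0.001  0.001 -1.   ] q1 0.66 q6 2.06 w 31.5 gf 30.0 F [-1.1  0.7 -5. ]
-> 604.5,160,190,-95,0 rows so far 5
-> 605,34,190,-102,0 rows so far 8

[-1.0,[0.78,0.75,0.0],[0.0,0.0,0.03]],[-1.0,[0.81,0.71,0.0],[0.0,0.0,0.03]],[-1.0,[0.85,0.67,0.0],[0.0,0.0,0.04]],[-1.0,[0.88,0.62,-0.01],[0.0,0.0,0.03]],[-1.0,[0.92,0.58,0.0],[0.0,0.0,0.04]],[-1.0,[0.08,0.84,0.0],[0.0,0.0,0.03]],[-1.0,[0.12,0.83,0.0],[0.0,0.0,0.02]],[-1.0,[0.14,0.83,0.0],[0.0,0.0,0.03]],
```

Centre estimate is (604.5,35), well inside the 6 mm play.

Emit:
apply_moves([
  [-1,[0.78,0.75,0],[0,0,0.03]],
  [-1,[0.81,0.71,0],[0,0,0.03]],
  [-1,[0.85,0.67,0],[0,0,0.04]],
  [-1,[0.88,0.62,0],[0,0,0.03]],
  [-1,[0.92,0.58,0],[0,0,0.04]],
  [-1,[0.08,0.84,0],[0,0,0.03]],
  [-1,[0.12,0.83,0],[0,0,0.02]],
  [-1,[0.12,0.81,0],[0,0,0.03]],
])

```text
t: 42.98
ee_pos: [602.6, 33.5, 185.9]
orientation: [3.122, -0.343, -0.007]
ft_force: [0.4, 0.3, -5.1]
width: 31.5
grasp_force: 30.0
```

Emit:
apply_moves([
  [-1,[0,0,0],[0,0,0]],
  [-1,[0,0,0],[0,0,0]],
])

```text
t: 43.22
ee_pos: [603.2, 35.2, 187.1]
orientation: [3.123, -0.341, -0.004]
ft_force: [0.3, 0.2, -4.7]
width: 31.7
grasp_force: 30.0
```

```bash
python3 p.py 604.5,35,130,-102,0; python3 p.py 604.5,35,113,-102,0|head -1
```

```text
t 43.23 at [603.2  35.2 187.1] psi -102.4 tilt [-0.003  0.    -1.   ] q1 0.04 q6 1.83 w 31.7 gf 30.0 F [ 0.3  0.2 -4.7]
-> 604.5,35,130,-102,0 rows so far 2

[-1.0,[0.01,0.0,0.57],[0.0,0.0,0.0]],[-1.0,[0.02,0.0,0.57],[0.0,0.0,0.0]],
t 43.23 at [603.2  35.2 187.1] psi -102.4 tilt [-0.003  0.    -1.   ] q1 0.04 q6 1.83 w 31.7 gf 30.0 F [ 0.3  0.2 -4.7]
```

Emit:
apply_moves([
  [-1,[0.01,0,0.57],[0,0,0]],
  [-1,[0.01,0,0.57],[0,0,0]],
  [-1,[0,0,0.1],[0,0,0]],
  [-1,[0,0,0.1],[0,0,0]],
  [-1,[0,0,0.08],[0,0,0]],
  [-1,[0,0,0.04],[0,0,0]],
  [-1,[0,0,0],[0,0,0]],
])

```text
t: 44.1
ee_pos: [605.3, 34.8, 116.0]
orientation: [-3.123, 0.34, -0.001]
ft_force: [-0.8, 0.6, -6.9]
width: 31.3
grasp_force: 30.0
```

```bash
python3 p.py 604.5,35,112.4,-102,0; python3 c.py cover clamp_tip clamp_hinge
```

```text
t 44.10 at [605.3  34.8 116. ] psi -102.4 tilt [ 0.001 -0.    -1.   ] q1 0.04 q6 1.83 w 31.3 gf 30.0 F [-0.8  0.6 -6.9]
-> 604.5,35,112.4,-102,0 rows so far 1

[-1.0,[-0.02,0.0,0.07],[0.0,0.0,0.0]],
cover [597.   42.6  84.6] gap 7.7 [([275.0, 223.7], 0.84), ([274.3, 173.0], 0.56)]
clamp_tip [([259.5, 132.2], 0.55)]
clamp_hinge [([237.1, 163.4], 0.61)]
```

Emit:
apply_moves([
  [-1,[0,0,0.05],[0,0,0]],
  [-1,[0,0,0.03],[0,0,0]],
  [-1,[0,0,0],[0,0,0]],
])

```text
t: 44.88
ee_pos: [605.2, 34.8, 112.5]
orientation: [3.123, -0.34, 0.0]
ft_force: [-3.5, 0.4, 5.6]
width: 31.5
grasp_force: 30.0
```

Emit:
apply_moves([
  [0.36,[0,0,0],[0,0,0]],
  [0.36,[0,0,0],[0,0,0]],
  [0.36,[0,0,0],[0,0,0]],
  [0.36,[0,0,-0.8],[0,0,0]],
  [0.36,[0,0,-0.8],[0,0,0]],
  [0.36,[0,0,-0.8],[0,0,0]],
  [0.36,[0,0,-0.8],[0,0,0]],
  [0.36,[0,0,0],[0,0,0]],
])

```text
t: 45.88
ee_pos: [607.1, 34.9, 275.3]
orientation: [-3.122, 0.34, -0.011]
ft_force: [-0.6, 0.9, 1.0]
width: 59.5
grasp_force: 0.0
```

```bash
cat > fin.py <<'E'
from h import *
import d,sys
o=ctrl.get_obs(); v=[]
for n,box in(("scene",(220,145,330,265)),("side",(200,100,330,220))):
    im=d.IM[n]; v.append(cv2.resize(im["pixels"][box[1]:box[3],box[0]:box[2]],(400,400),interpolation=cv2.INTER_CUBIC))
cv2.imwrite("pics/%s.png"%sys.argv[1],np.hstack(v))
d.search(605,35,[(100,104)])
E
python3 fin.py fin1; python3 cov.py 104 605 35; python3 ch.py w9;python3 p.py
```

```text
['scene'] [119.5 606.5  35. ]
['side'] [119.1 600.5  33.5]
['scene', 'side'] [222.1 603.5  33.5]
plate [[95.1, 605.0, 34.0], [95.3, 603.0, 34.0], [96.0, 605.0, 33.0]]
knob [[131.1, 604.0, 34.0], [136.9, 605.0, 34.0], [137.0, 605.0, 33.0]]
pin 0.6 [258. 172.] [[603.9  34.8  96. ]]
bbox 0.8 [161.  72. 357. 260.]
[604.5  34.7 270.3] 59.61287915409153 0.0
clamp_hinge 0.57 [257. 295.] [[483.1  61.9 128. ]]
clamp_tip 0.87 [263. 365.] [[465.9  60.4 205. ]]
t 46.48 at [605.   34.8 271.3] psi -102.4 tilt [-0. -0. -1.] q1 0.04 q6 1.83 w 59.6 gf 0.0 F [ 0.9 -0.1  0.1]
```

View pics/fin1.png

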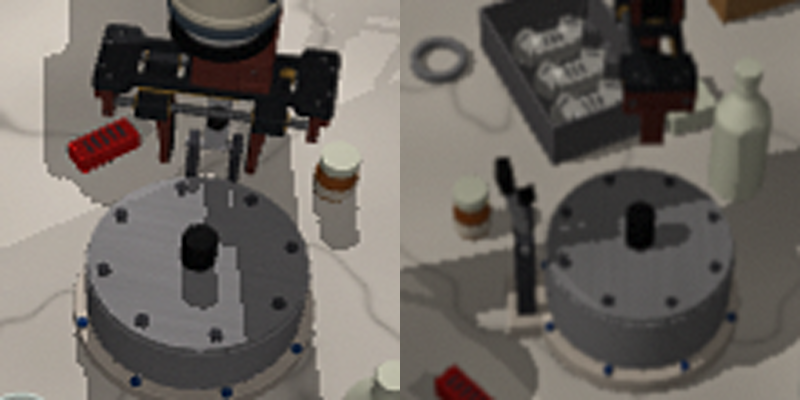

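View pics/w9.png

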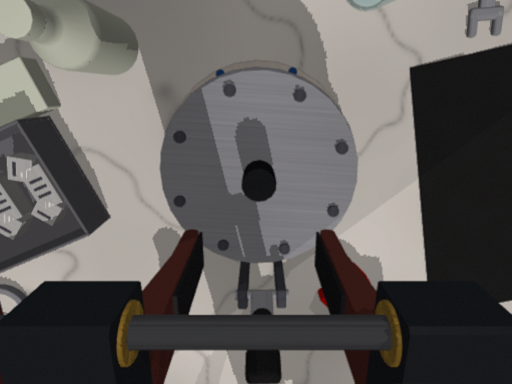

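The cover is seated and level at (605,34) and all three rejects are in the bin. In the wrist picture the clamp arm stands open behind the chamber at (262,350), aligned with the tool's x.

Emit:
apply_moves([
  [-1,[-0.91,0,0],[0,0,0]],
  [-1,[-0.91,0,0],[0,0,0]],
  [-1,[-0.91,0,0],[0,0,0]],
  [-1,[-0.91,0,0],[0,0,0]],
  [-1,[0,0,0],[0,0,0]],
  [-1,[0,0,0.83],[0,0,0]],
  [-1,[0,0,0.83],[0,0,0]],
  [-1,[0,0,0],[0,0,0]],
])

```text
t: 47.48
ee_pos: [426.3, 73.6, 186.7]
orientation: [3.122, -0.34, -0.008]
ft_force: [-0.0, -0.2, -0.2]
width: 0.3
grasp_force: 0.0
```

```bash
python3 p.py; python3 ch.py w10
```

```text
t 47.48 at [426.3  73.6 186.7] psi -102.4 tilt [-0.005 -0.001 -1.   ] q1 0.14 q6 1.93 w 0.3 gf 0.0 F [-0.  -0.2 -0.2]

[426.3  73.6 186.7] 0.34813469398581304 0.0
clamp_tip 0.89 [265. 186.] [[464.6  61.3 205. ]]
```

Emit:
apply_moves([
  [-1,[0.25,0,0],[0,0,0]],
  [-1,[0.25,0,0],[0,0,0]],
  [-1,[0.25,0,0],[0,0,0]],
  [-1,[0.25,0,0],[0,0,0]],
  [-1,[0.2,0,0],[0,0,0]],
])

```text
t: 48.35
ee_pos: [486.4, 60.8, 188.3]
orientation: [3.123, -0.341, -0.002]
ft_force: [-1.4, -0.0, -1.9]
width: 0.1
grasp_force: 1.1
```

Emit:
apply_moves([
  [-1,[0.27,0,0.1],[0,0,0]],
  [-1,[0.27,0,0.1],[0,0,0]],
  [-1,[0.3,0,0.2],[0,0,0]],
  [-1,[0.2,0,0.2],[0,0,0]],
  [-1,[0.1,0,0.2],[0,0,0]],
  [-1,[0.1,0,0.14],[0,0,0]],
  [-1,[0,0,0],[0,0,0]],
])

```text
t: 49.22
ee_pos: [536.9, 49.5, 136.6]
orientation: [-3.123, 0.342, 0.035]
ft_force: [-20.8, 13.4, -5.9]
width: 0.6
grasp_force: 11.7
```

```bash
python3 p.py
```

```text
t 49.23 at [536.9  49.5 136.6] psi -102.5 tilt [-0.022  0.003 -1.   ] q1 0.07 q6 1.85 w 0.6 gf 11.7 F [-20.8  13.4  -5.9]
```

```bash
python3 fin.py fin2; python3 ch.py w11
python3 - <<'E'
import cv2,numpy as np
a=cv2.imread("pics/fin2.png"); w=cv2.imread("pics/w11.png")
cv2.imwrite("pics/mix.png",np.hstack([a[:,400:],cv2.resize(w,(400,400))]))
E
```

```text
['scene'] [ 93.2 609.5  36.5]
['side'] [ 93.8 599.   33.5]
['scene', 'side'] [174.2 600.5  33.5]
[536.9  49.5 136.9] 0.4677399512605781 11.662008744504249
clamp_tip 0.92 [260. 204.] [[585.5  37.3 205. ]]
```

View pics/mix.png

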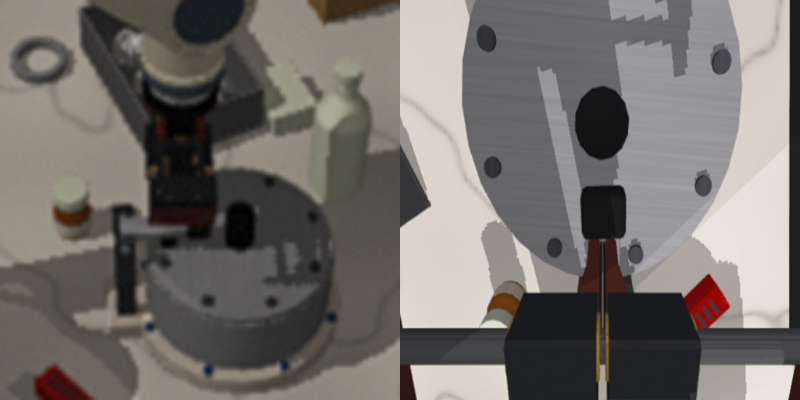

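The arm is almost down. The fingertips have caught on the edge of the rubber grip at (603,238). I'll back off, lift, and press on top of the grip.

Emit:
apply_moves([
  [-1,[-0.2,0,0],[0,0,0]],
  [-1,[0,0,-0.4],[0,0,0]],
  [-1,[0.22,0,0],[0,0,0]],
  [-1,[0.22,0,0],[0,0,0]],
  [-1,[0,0,0],[0,0,0]],
  [-1,[0,0,0.2],[0,0,0]],
  [-1,[0,0,0.1],[0,0,0]],
  [-1,[0,0,0],[0,0,0]],
])

```text
t: 50.58
ee_pos: [557.4, 45.1, 145.8]
orientation: [3.123, -0.34, -0.003]
ft_force: [0.4, -0.4, -0.2]
width: 0.7
grasp_force: 0.0
```

```bash
python3 p.py
```

```text
t 50.58 at [557.4  45.1 145.8] psi -102.4 tilt [-0.002 -0.    -1.   ] q1 0.06 q6 1.85 w 0.7 gf 0.0 F [ 0.4 -0.4 -0.2]
```

X = 76, so the fingertips are over the rubber. I'll press down gently.

Emit:
apply_moves([
  [-1,[0,0,0.1],[0,0,0]],
  [-1,[0,0,0.08],[0,0,0]],
  [-1,[0,0,0.04],[0,0,0]],
  [-1,[0,0,0],[0,0,0]],
])

```text
t: 51.08
ee_pos: [558.4, 45.1, 136.3]
orientation: [-3.123, 0.34, -0.001]
ft_force: [-2.0, -0.5, 5.7]
width: 0.2
grasp_force: 2.8
```

Emit:
apply_moves([
  [-1,[0,0,0.03],[0,0,0]],
  [-1,[0,0,0.03],[0,0,0]],
  [-1,[0,0,0],[0,0,0]],
])

```text
t: 51.45
ee_pos: [558.6, 45.1, 135.8]
orientation: [-3.123, 0.34, -0.002]
ft_force: [-9.3, -1.9, 28.7]
width: 0.3
grasp_force: 14.4
```

Emit:
apply_moves([
  [-1,[0,0,-0.2],[0,0,0]],
  [-1,[0,0,-0.8],[0,0,0]],
  [-1,[0,0,-0.8],[0,0,0]],
  [-1,[0,0,-0.8],[0,0,0]],
  [-1,[-0.5,0,-0.6],[0,0,0]],
  [-1,[-0.5,0,0],[0,0,0]],
  [-1,[0,0,0],[0,0,0]],
])

```text
t: 52.32
ee_pos: [508.3, 56.1, 293.0]
orientation: [-3.123, 0.339, -0.0]
ft_force: [0.3, -0.2, -0.4]
width: 0.2
grasp_force: 0.0
```

```bash
python3 fin.py fin3; python3 cov.py 104 605 35; python3 ch.py w12
python3 - <<'E'
import cv2,numpy as np
a=cv2.imread("pics/fin3.png"); w=cv2.imread("pics/x.png")
cv2.imwrite("pics/mix2.png",a)
E
```

```text
['scene'] [114.2 606.5  35. ]
['side'] [111.1 600.5  33.5]
['scene', 'side'] [212.4 603.5  33.5]
plate [[66.7, 603.0, 34.0], [68.6, 604.0, 33.0], [70.2, 604.0, 34.0]]
knob [[137.1, 603.0, 33.0], [145.2, 604.0, 34.0], [155.1, 603.0, 34.0]]
pin 0.87 [260.  77.] [[600.8  32.8  96. ]]
bbox 0.91 [158.   2. 360. 172.]
[509.8  55.7 292.2] 0.46136832387123994 0.0
clamp_hinge 0.71 [261. 199.] [[483.9  57.6 128. ]]
clamp_tip 0.61 [259. 126.] [[564.   42.4 205. ]]
```

View pics/mix2.png

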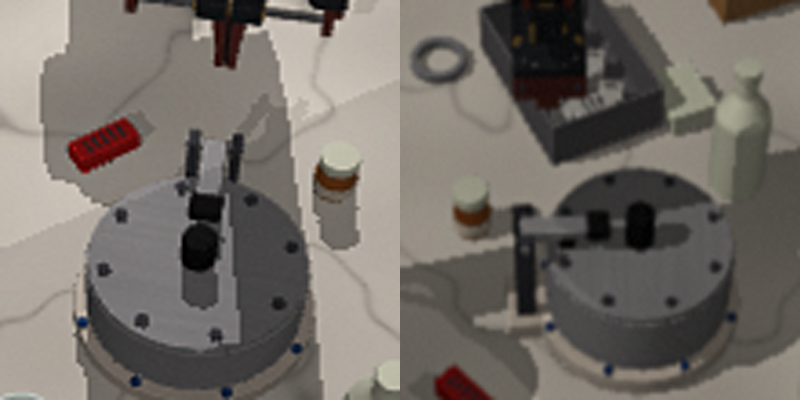

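The clamp arm is level over the cover at (205,190) and (570,225). The cover hasn't moved, the jar and red block are where they were, and the robot is clear.

```bash
python3 -c "
from workcell import ctrl
print(ctrl.close_job())"
```

```text
the job is handed in; nothing more can be done
None
```

The job is handed in: all three straight cassettes are in the chamber, all three buckled ones are in the reject bin, the cover is seated level and the clamp arm is fully down; no verdict came back.

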